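# Strip the sieve cassette for washing

### The job

The sieving run is over: clear up the sieve cassette and its cups for washing. Draw every mesh slider that is in the cassette straight and level out of its channel without forcing it, and lay it flat, tab up, on the floor of the white wash tray; stand the largest steel catch cup in the middle of the round black mat and nest the other two upright in it in size order, the smallest innermost. Leave everything else where it stands.

Things in the scene. Friction and masses are not known exactly. Their poses are not given: they have to be found in the camera images.
- cassette: fixed aluminium sieve cassette, 126 (x) x 192 (y) x 42 mm, 50 with collars. Three level channels at y -62, 0, +62 mm, 49 wide, 10 high (z 20-30), open only to -x: mouths at x +5, ends at x +63; a ledge at z 20 runs on in front to x -55. Origin on the table under the ledge; z up. A slider's centre is at x about 8 mm when home; clear of its channel when under -48
- slider_1_mid (a point): mesh slider of the right (y -62) channel; absent in some runs. Steel frame 105 (x) x 46 x 8 mm, solid for contact, 90 g, with an upright black tab at x -40: 10 thick in x, 36 wide in y, up to 42 mm above this point. Point: frame's centre, half-way up. z up, -x to the tab end (the way out). Starts flat, within 8 mm of home, 30 mm or more free behind the tab. Slides with under 5 N if level
- slider_2_mid (a point): mesh slider of the middle (y 0) channel; absent in some runs. Steel frame 105 (x) x 46 x 8 mm, solid for contact, 90 g, with an upright black tab at x -40: 10 thick in x, 36 wide in y, up to 42 mm above this point. Point: frame's centre, half-way up. z up, -x to the tab end (the way out). Starts flat, within 8 mm of home, 30 mm or more free behind the tab. Slides with under 5 N if level
- slider_3_mid (a point): mesh slider of the left (y +62) channel; absent in some runs. Steel frame 105 (x) x 46 x 8 mm, solid for contact, 90 g, with an upright black tab at x -40: 10 thick in x, 36 wide in y, up to 42 mm above this point. Point: frame's centre, half-way up. z up, -x to the tab end (the way out). Starts flat, within 8 mm of home, 30 mm or more free behind the tab. Slides with under 5 N if level
- tray_floor (a point): white low wash tray fixed to the table, inside 139 (x) x 198 (y) mm, outside 147 x 206 mm, rim 15 mm above the table. This point: centre of its inner floor, 4 mm above the table; x and y along its sides, z up. Three sliders fit side by side along y
- cup_large_mid (a point): largest (the lowest and widest) of three graded steel catch cups: open, upright, straight-walled, outer diameter 68 mm, inner diameter 63 mm, height 40 mm, floor 5 mm thick and weighted, 160 g. This point: on its axis, half-way up (20 mm above its underside)
- cup_medium_mid (a point): middle one of three graded steel catch cups: open, upright, straight-walled, outer diameter 56 mm, inner diameter 51 mm, height 64 mm, floor 5 mm thick and weighted, 120 g; nested in the largest its point is 17 mm above the largest's. This point: on its axis, half-way up (32 mm above its underside)
- cup_small_mid (a point): smallest (the tallest and narrowest) of three graded steel catch cups: open, upright, straight-walled, outer diameter 44 mm, inner diameter 39 mm, height 88 mm, floor 5 mm thick and weighted, 100 g; nested in the middle one its point is 17 mm above that one's. This point: on its axis, half-way up (44 mm above its underside)
- mat_top (a point): round black rubber drain mat fixed flat on the table, 90 mm diameter, 3 mm thick. This point: centre of its top, 3 mm above the table
- amber_bottle: bystander: amber reagent bottle, 58 mm diameter, 111 mm high, origin at its underside
- tape_roll: bystander: roll of white tape lying flat, 60 mm diameter, 19 mm high, origin at its underside

How it is judged:
At the end, for the whole second after the job is handed in: Every slider present lies flat, tab up, at rest on the wash tray's floor (5 degrees, 5 mm). The largest cup stands on the mat (centres within 12 mm), the middle cup in the largest, the smallest in the middle one: axes within 9 mm, seated within 4 mm, upright within 5 degrees, at rest (x of slider_1_mid in the frame of tray_floor between -0.06 and 0.06 m and y of slider_1_mid in the frame of tray_floor between -0.09 and 0.09 m and z of each of slider_1_mid, slider_2_mid, slider_3_mid in the frame of tray_floor below 0.009 m and angle between each of slider_1_mid, slider_2_mid, slider_3_mid, cup_large_mid, cup_medium_mid, cup_small_mid's own z axis and vertical below 0.08 rad and linear speed of each of slider_1, slider_2, slider_3, cup_large, cup_medium, cup_small below 0.02 m/s and x of slider_2_mid in the frame of tray_floor between -0.06 and 0.06 m and y of slider_2_mid in the frame of tray_floor between -0.09 and 0.09 m and x of slider_3_mid in the frame of tray_floor between -0.06 and 0.06 m and y of slider_3_mid in the frame of tray_floor between -0.09 and 0.09 m and horizontal distance between cup_medium_mid and cup_large_mid below 0.009 m and z of cup_medium_mid in the frame of cup_large_mid below 0.021 m and horizontal distance between cup_small_mid and cup_medium_mid below 0.009 m and z of cup_small_mid in the frame of cup_medium_mid below 0.021 m and horizontal distance between cup_large_mid and mat_top below 0.012 m and z of cup_large_mid in the frame of mat_top below 0.024 m); the robot touches nothing.
It fails at once if a slider is forced or jammed: over 40 N between it and the cassette while it is still in its channel ((x of slider_1_mid in the frame of cassette above -0.04 m and contact force between slider_1 and cassette above 40 N) or (x of slider_2_mid in the frame of cassette above -0.04 m and contact force between slider_2 and cassette above 40 N) or (x of slider_3_mid in the frame of cassette above -0.04 m and contact force between slider_3 and cassette above 40 N)).
It fails at once if one of the bystanders is shifted by more than 5 cm (distance of any of amber_bottle, tape_roll from where it was at the start of the episode above 0.05 m).
Of slider_1, slider_2, slider_3 only 2 to 3 are there at a start; the rules pass over those that are not, and their reading is None.
At some moment in a run one of cup_large, cup_medium may be knocked a few centimetres aside while the robot is not near it.
Once in a run the grip may slacken for a moment while it holds something.
It also fails if it takes over 208 s, if anything falls off the work surface, if the arm or the gripper's body presses on something with over 40 N, if the wrist force passes 120 N, or if a joint passes its speed limit or range.

### The arm

A 7-joint arm with a two-finger parallel gripper is mounted at the origin on a cart in front of the work surface, level with it; the furniture and walls round the work are solid. World frame = base frame: x ahead of the robot, y to its left, z up, the work surface at z = 0. Lengths are in m, angles in rad, forces in N, time in s.
With the tool pointing down it reaches from about 0.425 to 0.825 m from the base axis. Payload 3.6 kg.
Tool frame: the origin (TCP) lies at the very end of the fingers, on their centre line; the grasp point (between the pads) lies 19 mm behind it; z points along the fingers, y is the line along which they close (so a half turn about z gives the same grasp; the last joint's range is limited). The gripper opens to 85 mm and grips with 20 to 120 N. Pads are 22 mm wide; open, the fingers measure 114 mm over their backs; the gripper's body (76 mm by 85 mm) begins 54 mm behind the grasp point. The pads swing forward as they close: fully open they stand 13 mm farther back than shut.
Start: joints at [1.089, 0.615, -0.013, 1.423, 0.008, 1.103, -0.04], TCP at [0.286, -0.584, 0.231] pointing down, gripper open.
Joint ranges: [-3.12, 3.12], [-0.3, 2.06], [-1.34, 1.32], [0.26, 2.42], [-1.36, 4.5], [0.01, 1.98], [-2.84, 2.84]. Speed limits (rad/s): [2.79, 2.79, 3.14, 3.14, 3.14, 3.14, 3.14].

### API

Orientations are given as a rotation vector (axis times angle).
In Python, from rig import * gives the robot as it stands.
- The arm moves only by the tool servo_tool, never from a script. Its argument "rows" is a list of rows, each an object of numbers: "tx", "ty", "tz": the shift along the tool's x, y, z in m; "ax", "ay", "az": the turn, a rotation vector about the tool's x, y, z in degrees; "claw": the opening, from 0 (shut) to 1 (fully open). In form: [{"tx": .., "ty": .., "tz": .., "ax": .., "ay": .., "az": .., "claw": ..}, ...]. A call has 1 to 10 rows; each row is the pose to reach, as a shift and turn from the pose commanded when the call began, along the tool's axes at that moment; what a row does not reach only later rows make up. A row lasts 1/12 s, in which the tool goes at most 41.7 mm and 7.16 degrees, less where a joint would pass 70% of its speed; a pose out of reach is approached as far as the arm can. A call with a gripper value outside its range is refused whole. The fingers move at their own pace and stop on an object; the grip force is fixed at half the most. Time passes only in rows, so rows that repeat a pose let the fingers close. It gives the time, the measured TCP pose, the force, the opening and the grip force at its end, in the units of the state.
- get_obs(): the state, without advancing time (a new reading comes with each control period).
- capture(name): name is "scene" or "side" or "wrist"; returns a dict with "frame" (384x512x3 uint8, blue, green, red), "z_map" (384x512 float32, m along the optical axis (not along the pixel's ray), 0 where there is no reading), "vfov" (degrees; the focal length in pixels is half the picture's height over the tangent of half this angle, whatever the lens; pixels are square), "cx", "cy" (the principal point, pixels), "R" (3x3) and "t" (3): a world point X has camera coordinates R X + t. Camera axes: x right, y down, z forward; pixel columns grow to the right and rows downward; lengths in m; the calibration is good to about 2 mm. A picture is of the moment at which its call begins.
- sign_off(): hands the job in; it is judged then, once.
Trained networks look in the newest picture that a camera, given by its name, has taken for a name from the list of things; names that differ only in an ending like _2 or _b are one class to them, and where a whole thing is asked for, a point or a joint stands for the part that bears it (a point fixed in the world has none). Each returns a list of dicts, best first, with "confidence" (0 to 1); they miss things now and then, are a little off and sometimes report something else, mostly with a low value. They report only what shows in the picture. A call takes as long as a camera call.
- trace(camera, thing): "pixels" (384x512 bool, what is visible of it).
- pinpoint(camera, thing): "at" ([x, y, z] in m, in world coordinates, good to about 4 mm: a listed point, or the origin of a listed thing).
The state is a dict: "clock": time; "q": joint angles; "qd": joint speeds; "effort": joint torques, N m; "eef_pos": TCP position; "tool_rot": TCP orientation; "force": force on the tool from outside, world axes, zero at the start; "ft_torque": the same for the moment, N m; "gripper_width": finger opening in m; "finger_force": force on a finger pad.
Only numpy, scipy, OpenCV 4.12 (cv2) and the standard library are available. Lean on these libraries where they do the work, as an engineer would, in place of code of your own. Each camera call takes 0.05 s, during which the arm holds its last target. There are 200 camera calls.

## Working session

There is one attempt and no reset: what is moved stays moved. The work goes in short steps, Python scripts to look and compute and a tool call to move; the robot and the scene stay as the last step left them, time stands still between calls to the robot, and variables do not carry over. Pictures are saved under pics/ and viewed, at most 14 in all, crops included, and the job is handed in when it is done.

Besides the shell and the picture viewer there is one more tool, called after "Emit:" by a JSON object that holds its "fn" and its "kwargs". servo_tool: Moves the arm, as the interface text tells. Its arguments: {"type":"object","properties":{"rows":{"type":"array","items":{"type":"object","properties":{"tx":{"type":"number"},"ty":{"type":"number"},"tz":{"type":"number"},"ax":{"type":"number"},"ay":{"type":"number"},"az":{"type":"number"},"claw":{"type":"number"}}}}},"required":["rows"]}

```bash
ls; mkdir -p pics; cat > h.py <<'E'
from rig import *
import numpy as np, cv2
from scipy.spatial.transform import Rotation as Ro
np.set_printoptions(precision=4,suppress=True)
def cloud(c):
    z=c["z_map"]; f=z.shape[0]/2/np.tan(np.radians(c["vfov"])/2)
    v,u=np.mgrid[:z.shape[0],:z.shape[1]]
    P=np.stack([(u-c["cx"])/f*z,(v-c["cy"])/f*z,z],-1)
    return (P-c["t"])@c["R"], z>0
def st():
    o=get_obs(); R=Ro.from_rotvec(o["tool_rot"]).as_matrix()
    print("clk",round(o["clock"],2),"tcp",np.array(o["eef_pos"]),"R",R.round(3).tolist(),"w",o["gripper_width"],"F",np.array(o["force"]))
    return o,R
E
python3 - <<'E'
from h import *
st()
for n in("scene","side"):
    c=capture(n); cv2.imwrite(f"pics/{n}0.png",c["frame"])
    for t in["cassette","slider_1_mid","slider_2_mid","slider_3_mid","tray_floor","cup_large_mid","cup_medium_mid","cup_small_mid","mat_top","amber_bottle","tape_roll"]:
        print(n,t,[(np.array(d["at"]).round(4).tolist(),round(d["confidence"],2)) for d in pinpoint(n,t)[:4]])
E
```

```text
pics
clk 0.0 tcp [ 0.2858 -0.5829  0.2301] R [[0.898, 0.44, -0.001], [0.44, -0.898, 0.002], [-0.0, -0.003, -1.0]] w 0.08607418388155513 F [-0.027   0.5442 -0.0873]
scene cassette [([0.6212, -0.3167, 0.005], 0.85)]
scene slider_1_mid [([0.5962, -0.375, 0.025], 0.69)]
scene slider_2_mid [([0.4258, -0.2471, 0.0014], 0.62)]
scene slider_3_mid [([0.6426, -0.2607, 0.0294], 0.63), ([0.3843, -0.3393, 0.0019], 0.34), ([0.4157, 0.144, 0.0014], 0.29), ([0.6223, -0.3199, 0.0047], 0.27)]
scene tray_floor [([0.476, -0.061, 0.0061], 0.72), ([0.6201, -0.3175, 0.0026], 0.69), ([0.3826, -0.3391, 0.0015], 0.58)]
scene cup_large_mid []
scene cup_medium_mid [([0.3822, 0.3412, 0.033], 0.62)]
scene cup_small_mid [([0.4953, 0.1716, 0.0416], 0.93)]
scene mat_top [([0.4146, 0.1416, 0.0033], 0.69)]
scene amber_bottle [([0.3855, -0.3423, 0.0028], 0.82)]
scene tape_roll [([0.426, -0.2472, 0.0022], 0.76)]
side cassette [([0.5944, -0.3749, 0.0258], 0.71)]
side slider_1_mid [([0.5953, -0.3757, 0.0225], 0.6), ([0.4463, 0.2448, 0.0242], 0.45)]
side slider_2_mid []
side slider_3_mid [([0.6493, -0.2603, 0.0249], 0.81)]
side tray_floor [([0.4774, -0.0629, 0.0069], 0.56)]
side cup_large_mid [([0.4479, 0.2465, 0.0251], 0.77)]
side cup_medium_mid [([0.3858, 0.3443, 0.0305], 0.53)]
side cup_small_mid [([0.4953, 0.1614, 0.0435], 0.66)]
side mat_top [([0.4208, 0.1448, 0.0019], 0.87)]
side amber_bottle [([0.3843, -0.3413, 0.002], 0.95)]
side tape_roll [([0.4292, -0.2452, 0.0043], 0.49)]
```

```bash
python3 - <<'E'
from h import *
import numpy as np
a=cv2.imread("pics/scene0.png");b=cv2.imread("pics/side0.png")
cv2.imwrite("pics/both0.png",cv2.resize(np.vstack([a,b]),(400,600)) if 0 else np.hstack([cv2.resize(a,(400,300)),cv2.resize(b,(400,300))]))
for n in("scene","side"):
    c=capture(n);P,m=cloud(c);print(n,"cam",-c["R"].T@c["t"])
    # tabs: points z 45..72mm in the cassette region
    s=m&(P[...,2]>.054)&(P[...,2]<.072)&(P[...,0]>.45)&(P[...,0]<.75)&(P[...,1]<-.18)&(P[...,1]>-.46)
    k,l,stt,_=cv2.connectedComponentsWithStats(s.astype(np.uint8))
    for i in range(1,k):
        if stt[i,4]>15:
            q=P[l==i];r=cv2.minAreaRect((q[:,:2]*1000).astype(np.float32));print("tab",stt[i].tolist(),r,q[:,2].max())
    s=m&(P[...,2]>.036)&(P[...,2]<.054)&(P[...,0]>.45)&(P[...,0]<.85)&(P[...,1]<-.18)&(P[...,1]>-.5)
    q=P[s];print("top",len(q),cv2.minAreaRect((q[:,:2]*1000).astype(np.float32)))
E
```

```text
scene cam [-0.0331  0.6222  0.8543]
tab [312, 139, 9, 6, 36] ((561.53125, -362.0390930175781), (37.51609802246094, 11.977473258972168), 65.69625091552734) 0.07017254585468992
tab [284, 148, 10, 6, 39] ((606.7189331054688, -245.26072692871094), (33.87476348876953, 13.178902626037598), 66.93692016601562) 0.06982440948522532
top 766 ((690.6028442382812, -383.35650634765625), (288.9384765625, 283.7666320800781), 79.30860900878906)
side cam [ 0.965  -0.3803  1.1847]
tab [203, 246, 13, 7, 54] ((609.2709350585938, -247.24644470214844), (35.533531188964844, 10.19504165649414), 66.75084686279297) 0.07056085245536581
tab [161, 258, 13, 8, 61] ((562.6707763671875, -361.7210693359375), (35.171504974365234, 11.230571746826172), 68.21745300292969) 0.06932026987852105
top 1673 ((684.728759765625, -389.1068115234375), (285.42034912109375, 253.03807067871094), 71.55651092529297)
```

View pics/scene0.png

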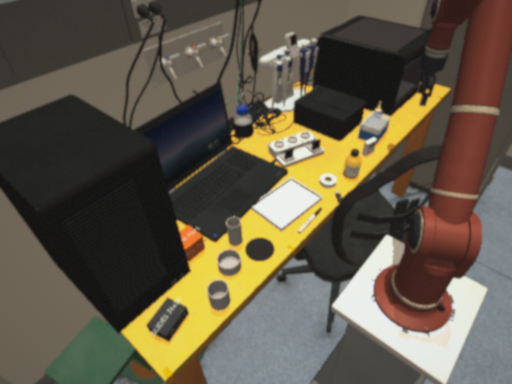

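View pics/side0.png

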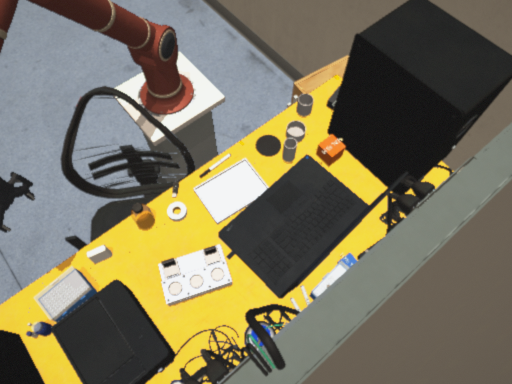

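The cassette (297,147 in scene; 195,275 in side) holds two sliders, right and left, and the middle channel is empty. The tray is at (287,203), the mat at (260,249), and the cups at (234,230) small, (229,262) large and (218,294) medium. Next I measure the yaws.

```bash
python3 - <<'E'
from h import *
for n in("scene","side"):
    c=capture(n);P,m=cloud(c)
    for t,lo,hi in(("cassette",.037,.047),("tray_floor",-.01,.03),("mat_top",-.01,.02)):
        for d in trace(n,t)[:2]:
            s=d["pixels"]&m;s=cv2.erode(s.astype(np.uint8),np.ones((1,1)))>0
            q=P[s&(P[...,2]>lo)&(P[...,2]<hi)]
            if len(q)<20: print(n,t,"few");continue
            r=cv2.minAreaRect((q[:,:2]*1000).astype(np.float32))
            ev=np.linalg.eigh(np.cov(q[:,:2].T))[1][:,1]
            print(n,t,round(d["confidence"],2),len(q),np.round(np.array([*r[0],*r[1],r[2]]),1),"z",np.median(q[:,2]).round(4),"pca",np.degrees(np.arctan2(ev[1],ev[0])).round(1), "med",q.mean(0))
    for t,h in(("cup_large_mid",.04),("cup_medium_mid",.064),("cup_small_mid",.088)):
        for d in trace(n,t)[:2]:
            q=P[d["pixels"]&m]; q=q[(abs(q[:,2]-h)<.006)]
            if len(q)>5:
                print(n,t,round(d["confidence"],2),len(q),np.round(cv2.minEnclosingCircle((q[:,:2]*1000).astype(np.float32)),1) if 0 else cv2.minEnclosingCircle((q[:,:2]*1000).astype(np.float32)))
c=capture("wrist");cv2.imwrite("pics/w0.png",c["frame"]);o,R=st();print("cam in tool",R.T@(-c["R"].T@c["t"]-o["eef_pos"]),R.T@c["R"].T,c["vfov"])
E
```

```text
scene cassette 0.75 405 [ 653.9 -329.2  192.4   68.9   69.1] z 0.044 pca 68.5 med [ 0.6517 -0.3215  0.0437]
scene tray_floor 0.75 2027 [480.9 -71.9 224.6 161.9  85.2] z 0.0062 pca 87.7 med [ 0.475  -0.063   0.0072]
scene tray_floor 0.47 110 [520.9 146.8  47.8 109.3  47.8] z 0.0126 pca 154.1 med [0.4933 0.1727 0.0129]
scene mat_top 0.64 515 [417.3 142.2  85.2  85.4  13.3] z 0.0045 pca 134.7 med [0.4165 0.1429 0.0045]
scene cup_large_mid 0.86 111 ((442.09088134765625, 245.94610595703125), 34.319000244140625)
scene cup_medium_mid 0.95 114 ((384.1087951660156, 342.5552673339844), 28.832223892211914)
scene cup_small_mid 0.79 71 ((495.9405822753906, 167.1160888671875), 22.924911499023438)
side cassette 0.7 1421 [ 655.7 -331.7  191.    66.8   69.2] z 0.0414 pca 69.1 med [ 0.6566 -0.3327  0.0415]
side tray_floor 0.64 2602 [473.4 -63.4 213.8 158.1  84.7] z 0.0033 pca 89.1 med [ 0.4751 -0.0679  0.004 ]
side mat_top 0.44 35 [508.  157.7  42.8  20.1  47.4] z 0.0131 pca 48.0 med [0.5099 0.1547 0.0119]
side cup_large_mid 0.8 54 ((445.40020751953125, 243.04776000976562), 35.05561828613281)
side cup_medium_mid 0.56 52 ((386.25018310546875, 340.921630859375), 29.324352264404297)
side cup_small_mid 0.78 49 ((499.84912109375, 165.1866912841797), 22.733047485351562)
clk 2.05 tcp [ 0.2861 -0.5836  0.2313] R [[0.898, 0.44, 0.0], [0.44, -0.898, 0.0], [0.0, -0.0, -1.0]] w 0.08507800999065483 F [-0.373   0.2158  0.1783]
cam in tool [ 0.0706 -0.0006 -0.1424] [[ 0.0009 -0.962  -0.2731]
 [ 1.      0.0009  0.0001]
 [ 0.0001 -0.2731  0.962 ]] 71.45976057244245
```

Emit:
{"fn": "servo_tool", "kwargs": {"rows": [{"tx": 0.04, "ty": -0.012, "tz": -0.01, "az": -5}, {"tx": 0.08, "ty": -0.024, "tz": -0.019, "az": -10}, {"tx": 0.12, "ty": -0.036, "tz": -0.019, "az": -15}, {"tx": 0.16, "ty": -0.048, "tz": -0.019, "az": -20}, {"tx": 0.2, "ty": -0.06, "tz": -0.019, "az": -25}, {"tx": 0.24, "ty": -0.072, "tz": -0.019, "az": -30}, {"tx": 0.28, "ty": -0.084, "tz": -0.019, "az": -35}, {"tx": 0.32, "ty": -0.096, "tz": -0.019, "az": -39}, {"tx": 0.36, "ty": -0.108, "tz": -0.019, "az": -43}, {"tx": 0.392, "ty": -0.12, "tz": -0.019, "az": -43}]}}

```text
schema error: expected keys tx, ty, tz, ax, ay, az, claw
```

```bash
cat > tabs.py <<'E'
from h import *
o,R=st();print("q",np.array(o["q"]))
c=capture("wrist");cv2.imwrite("pics/w1.png",c["frame"]);P,m=cloud(c)
def rect(s):
    q=P[s];return np.round(np.array([x for r in [cv2.minAreaRect((q[:,:2]*1000).astype(np.float32))] for x in (*r[0],*r[1],r[2])]),1),len(q)
reg=m&(P[...,0]>.45)&(P[...,0]<.85)&(P[...,1]<-.15)&(P[...,1]>-.5)
for t in["slider_1_mid","slider_3_mid","cassette"]:
    print(t,[(np.array(d["at"]).round(4).tolist(),round(d["confidence"],2)) for d in pinpoint("wrist",t)[:3]])
for lo,hi in((.054,.08),(.038,.046)):
    s=reg&(P[...,2]>lo)&(P[...,2]<hi)
    k,l,s4,_=cv2.connectedComponentsWithStats(s.astype(np.uint8))
    for i in range(1,k):
        if s4[i,4]>150:print(lo,s4[i].tolist(),rect(l==i),"zmed",np.median(P[l==i][:,2]))
E
python3 tabs.py
```

```text
clk 2.05 tcp [ 0.2861 -0.5836  0.2313] R [[0.898, 0.44, 0.0], [0.44, -0.898, 0.0], [0.0, -0.0, -1.0]] w 0.08507800999065483 F [-0.373   0.2158  0.1783]
q [ 1.0885  0.6149 -0.0126  1.4234  0.0081  1.1034 -0.0404]
slider_1_mid []
slider_3_mid []
cassette []
```

View pics/w1.png

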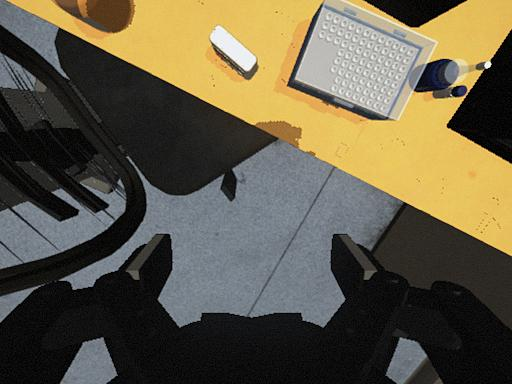

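The move was refused because every key is required. The wrist view still shows the start position, with the desk edge, a white plate at (355,60) and the fingers at (150,260) and (355,260).

Emit:
{"fn": "servo_tool", "kwargs": {"rows": [{"tx": 0.04, "ty": -0.012, "tz": -0.01, "ax": 0, "ay": 0, "az": -5, "claw": 1}, {"tx": 0.08, "ty": -0.024, "tz": -0.019, "ax": 0, "ay": 0, "az": -10, "claw": 1}, {"tx": 0.12, "ty": -0.036, "tz": -0.019, "ax": 0, "ay": 0, "az": -15, "claw": 1}, {"tx": 0.16, "ty": -0.048, "tz": -0.019, "ax": 0, "ay": 0, "az": -20, "claw": 1}, {"tx": 0.2, "ty": -0.06, "tz": -0.019, "ax": 0, "ay": 0, "az": -25, "claw": 1}, {"tx": 0.24, "ty": -0.072, "tz": -0.019, "ax": 0, "ay": 0, "az": -30, "claw": 1}, {"tx": 0.28, "ty": -0.084, "tz": -0.019, "ax": 0, "ay": 0, "az": -35, "claw": 1}, {"tx": 0.32, "ty": -0.096, "tz": -0.019, "ax": 0, "ay": 0, "az": -39, "claw": 1}, {"tx": 0.36, "ty": -0.108, "tz": -0.019, "ax": 0, "ay": 0, "az": -43, "claw": 1}, {"tx": 0.392, "ty": -0.12, "tz": -0.019, "ax": 0, "ay": 0, "az": -43, "claw": 1}]}}

```text
clock: 3.08
eef_pos: [0.5873, -0.3011, 0.2504]
tool_rot: [2.584, 1.786, 0.002]
force: [0.3, -0.3, -0.0]
gripper_width: 0.0852
finger_force: 0.0
```

Emit:
{"fn": "servo_tool", "kwargs": {"rows": [{"tx": 0, "ty": 0, "tz": 0, "ax": 0, "ay": 0, "az": 0, "claw": 0.4}, {"tx": 0, "ty": 0, "tz": 0, "ax": 0, "ay": 0, "az": 0, "claw": 0.4}, {"tx": 0, "ty": 0, "tz": 0, "ax": 0, "ay": 0, "az": 0, "claw": 0.4}, {"tx": 0, "ty": 0, "tz": 0, "ax": 0, "ay": 0, "az": 0, "claw": 0.4}, {"tx": 0, "ty": 0, "tz": 0, "ax": 0, "ay": 0, "az": 0, "claw": 0.4}, {"tx": 0, "ty": 0, "tz": 0, "ax": 0, "ay": 0, "az": 0, "claw": 0.4}]}}

```text
clock: 3.58
eef_pos: [0.5842, -0.305, 0.2504]
tool_rot: [2.589, 1.778, -0.001]
force: [0.1, -0.2, 0.5]
gripper_width: 0.034
finger_force: 0.0
```

```bash
python3 tabs.py
```

```text
clk 3.58 tcp [ 0.5842 -0.305   0.2504] R [[0.359, 0.933, -0.0], [0.933, -0.359, -0.001], [-0.001, -0.0, -1.0]] w 0.03395271940559016 F [ 0.1457 -0.2383  0.4522]
q [ 0.571   0.6237 -0.2244  1.3618  0.1424  1.1718 -0.0351]
slider_1_mid [([0.5992, -0.3759, 0.0246], 0.9)]
slider_3_mid [([0.6434, -0.2588, 0.0231], 0.81)]
cassette [([0.621, -0.3165, -0.0021], 0.87)]
0.054 [451, 62, 18, 36, 343] (array([ 847.3, -289.3,    5.3,   39. ,    0. ]), 343) zmed 0.06259081880624653
0.054 [248, 106, 9, 31, 252] (array([ 608.6, -245.9,   34.6,    9.5,   69.3]), 252) zmed 0.0656737921652407
0.054 [247, 204, 8, 28, 217] (array([ 562.5, -360.8,   35.5,    9.3,   69. ]), 217) zmed 0.06563202519669632
0.054 [370, 246, 66, 26, 713] (array([ 734.6, -488.2,    5.4,   79.7,   88. ]), 713) zmed 0.06705344136886889
0.054 [263, 291, 32, 23, 351] (array([ 552.7, -491.7,   50.3,    7.6,    9.8]), 351) zmed 0.06803954953577454
0.038 [282, 93, 56, 142, 4696] (array([ 656.1, -330.5,  191.3,   66.5,   69.4]), 4696) zmed 0.041940223454317596
0.038 [298, 106, 28, 30, 637] (array([ 678.6, -272.8,   34.2,   34.7,   13.6]), 637) zmed 0.0424562427787439
0.038 [296, 157, 27, 26, 547] (array([ 656.7, -331.5,   33.8,   34. ,   70.2]), 547) zmed 0.04258149524174969
0.038 [294, 202, 25, 24, 466] (array([ 634.4, -389.8,   33.7,   33.8,   50.9]), 466) zmed 0.04249655487088792
0.038 [354, 241, 67, 22, 229] (array([ 725.7, -488.2,    4.6,   96.5,   88.7]), 229) zmed 0.041876256558499525
```

View pics/w1.png

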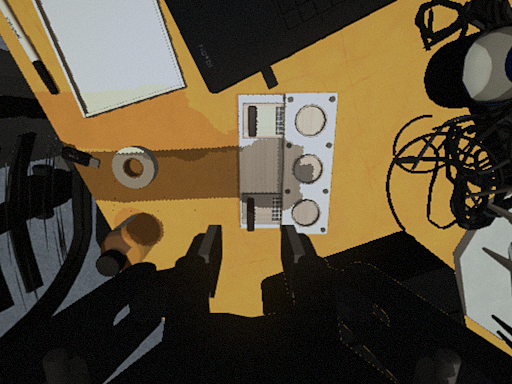

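Tabs are clear at (252,121) and (251,213) in the wrist view, and the middle channel is empty. I go to the left slider first and straddle its tab loosely.

Emit:
{"fn": "servo_tool", "kwargs": {"rows": [{"tx": 0.022, "ty": 0.001, "tz": 0.01, "ax": 0, "ay": 0, "az": -0.3, "claw": 0.35}, {"tx": 0.044, "ty": 0.0015, "tz": 0.03, "ax": 0, "ay": 0, "az": -0.3, "claw": 0.35}, {"tx": 0.064, "ty": 0.0015, "tz": 0.06, "ax": 0, "ay": 0, "az": -0.3, "claw": 0.35}, {"tx": 0.064, "ty": 0.0015, "tz": 0.09, "ax": 0, "ay": 0, "az": -0.3, "claw": 0.35}, {"tx": 0.064, "ty": 0.0015, "tz": 0.12, "ax": 0, "ay": 0, "az": -0.3, "claw": 0.35}, {"tx": 0.064, "ty": 0.0015, "tz": 0.14, "ax": 0, "ay": 0, "az": -0.3, "claw": 0.35}, {"tx": 0.064, "ty": 0.0015, "tz": 0.15, "ax": 0, "ay": 0, "az": -0.3, "claw": 0.35}, {"tx": 0.064, "ty": 0.0015, "tz": 0.15, "ax": 0, "ay": 0, "az": -0.3, "claw": 0.35}, {"tx": 0.064, "ty": 0.0015, "tz": 0.15, "ax": 0, "ay": 0, "az": -0.3, "claw": 0.35}]}}

```text
clock: 4.53
eef_pos: [0.61, -0.2443, 0.1008]
tool_rot: [2.582, 1.788, 0.001]
force: [-0.4, 0.3, 0.7]
gripper_width: 0.0298
finger_force: 0.0
```

```bash
python3 - <<'E'
from h import *
o,R=st()
c=capture("wrist");P,m=cloud(c)
s=m&(P[...,2]>.055)&(P[...,2]<.075)
T=(P-o["eef_pos"])@R
s&=(abs(T[...,0])<.03)&(abs(T[...,1])<.03)
q=T[s];print(len(q),cv2.minAreaRect((q[:,:2]*1000).astype(np.float32)),q.min(0),q.max(0))
E
```

```text
clk 4.53 tcp [ 0.61   -0.2443  0.1008] R [[0.352, 0.936, 0.001], [0.936, -0.352, -0.0], [0.0, 0.001, -1.0]] w 0.029847782435933543 F [-0.361   0.2888  0.6663]
690 ((-1.8883171081542969, -0.5738739967346191), (36.14439392089844, 9.563766479492188), 0.13573044538497925) [-0.02   -0.0054  0.0332] [0.0162 0.0042 0.0456]
```

Emit:
{"fn": "servo_tool", "kwargs": {"rows": [{"tx": -0.002, "ty": 0, "tz": 0.02, "ax": 0, "ay": 0, "az": 0, "claw": 0.35}, {"tx": -0.002, "ty": 0, "tz": 0.04, "ax": 0, "ay": 0, "az": 0, "claw": 0.35}, {"tx": -0.002, "ty": 0, "tz": 0.057, "ax": 0, "ay": 0, "az": 0, "claw": 0.35}, {"tx": -0.002, "ty": 0, "tz": 0.065, "ax": 0, "ay": 0, "az": 0, "claw": 0.35}, {"tx": -0.002, "ty": 0, "tz": 0.066, "ax": 0, "ay": 0, "az": 0, "claw": 0.35}, {"tx": -0.002, "ty": 0, "tz": 0.066, "ax": 0, "ay": 0, "az": 0, "claw": 0.35}, {"tx": -0.002, "ty": 0, "tz": 0.066, "ax": 0, "ay": 0, "az": 0, "claw": 0.35}]}}

```text
clock: 5.17
eef_pos: [0.6102, -0.2463, 0.0361]
tool_rot: [2.58, 1.787, 0.003]
force: [0.3, 1.2, 0.8]
gripper_width: 0.0301
finger_force: 0.0
```

Emit:
{"fn": "servo_tool", "kwargs": {"rows": [{"tx": 0, "ty": -0.005, "tz": 0, "ax": 0, "ay": 0, "az": 0, "claw": 0.35}, {"tx": 0, "ty": -0.01, "tz": 0, "ax": 0, "ay": 0, "az": 0, "claw": 0.35}, {"tx": 0, "ty": -0.014, "tz": 0, "ax": 0, "ay": 0, "az": 0, "claw": 0.35}, {"tx": 0, "ty": -0.018, "tz": 0, "ax": 0, "ay": 0, "az": 0, "claw": 0.35}, {"tx": 0, "ty": -0.022, "tz": 0, "ax": 0, "ay": 0, "az": 0, "claw": 0.35}]}}

```text
clock: 5.58
eef_pos: [0.5884, -0.2382, 0.035]
tool_rot: [2.581, 1.788, 0.002]
force: [0.8, -0.8, 1.2]
gripper_width: 0.0296
finger_force: 0.5
```

Dragging freely with low force. I drag on, then grip.

Emit:
{"fn": "servo_tool", "kwargs": {"rows": [{"tx": 0, "ty": -0.004, "tz": 0, "ax": 0, "ay": 0, "az": 0, "claw": 0.35}, {"tx": 0, "ty": -0.008, "tz": 0, "ax": 0, "ay": 0, "az": 0, "claw": 0.35}, {"tx": 0, "ty": -0.012, "tz": 0, "ax": 0, "ay": 0, "az": 0, "claw": 0.35}, {"tx": 0, "ty": -0.016, "tz": 0, "ax": 0, "ay": 0, "az": 0, "claw": 0.35}, {"tx": 0, "ty": -0.02, "tz": 0, "ax": 0, "ay": 0, "az": 0, "claw": 0.35}, {"tx": 0, "ty": -0.023, "tz": 0, "ax": 0, "ay": 0, "az": 0, "claw": 0.35}, {"tx": 0, "ty": -0.023, "tz": 0, "ax": 0, "ay": 0, "az": 0, "claw": 0.35}]}}

```text
clock: 6.17
eef_pos: [0.5655, -0.2297, 0.0341]
tool_rot: [-2.581, -1.788, 0.002]
force: [0.3, -0.7, 0.7]
gripper_width: 0.03
finger_force: 0.2
```

Emit:
{"fn": "servo_tool", "kwargs": {"rows": [{"tx": 0, "ty": 0.003, "tz": 0, "ax": 0, "ay": 0, "az": 0, "claw": 0.25}, {"tx": 0, "ty": 0.005, "tz": 0, "ax": 0, "ay": 0, "az": 0, "claw": 0.18}, {"tx": 0, "ty": 0.007, "tz": 0, "ax": 0, "ay": 0, "az": 0, "claw": 0.12}, {"tx": 0, "ty": 0.008, "tz": 0, "ax": 0, "ay": 0, "az": 0, "claw": 0.08}, {"tx": 0, "ty": 0.008, "tz": 0, "ax": 0, "ay": 0, "az": 0, "claw": 0.0}, {"tx": 0, "ty": 0.008, "tz": 0, "ax": 0, "ay": 0, "az": 0, "claw": 0.0}, {"tx": 0, "ty": 0.008, "tz": 0, "ax": 0, "ay": 0, "az": 0, "claw": 0.0}, {"tx": 0, "ty": 0.008, "tz": 0, "ax": 0, "ay": 0, "az": 0, "claw": 0.0}]}}

```text
clock: 6.83
eef_pos: [0.5741, -0.2328, 0.0343]
tool_rot: [-2.582, -1.789, 0.0]
force: [-0.8, 0.3, 1.1]
gripper_width: 0.0093
finger_force: 58.8
```

```bash
python3 - <<'E'
from h import *
o,R=st()
c=capture("wrist");print([(np.array(d["at"]).round(4).tolist(),round(d["confidence"],2)) for d in pinpoint("wrist","slider_3_mid")[:3]])
E
```

```text
clk 6.83 tcp [ 0.5741 -0.2328  0.0343] R [[0.352, 0.936, -0.0], [0.936, -0.352, 0.0], [0.0, -0.0, -1.0]] w 0.009327737035166832 F [-0.81    0.3082  1.07  ]
[([0.6131, -0.2463, 0.0232], 0.96)]
```

Emit:
{"fn": "servo_tool", "kwargs": {"rows": [{"tx": 0, "ty": -0.004, "tz": 0, "ax": 0, "ay": 0, "az": 0, "claw": 0}, {"tx": 0, "ty": -0.009, "tz": 0, "ax": 0, "ay": 0, "az": 0, "claw": 0}, {"tx": 0, "ty": -0.014, "tz": 0, "ax": 0, "ay": 0, "az": 0, "claw": 0}, {"tx": 0, "ty": -0.019, "tz": 0, "ax": 0, "ay": 0, "az": 0, "claw": 0}, {"tx": 0, "ty": -0.024, "tz": 0, "ax": 0, "ay": 0, "az": 0, "claw": 0}, {"tx": 0, "ty": -0.028, "tz": 0, "ax": 0, "ay": 0, "az": 0, "claw": 0}, {"tx": 0, "ty": -0.028, "tz": 0, "ax": 0, "ay": 0, "az": 0, "claw": 0}]}}

```text
clock: 7.52
eef_pos: [0.5466, -0.2226, 0.0343]
tool_rot: [-2.581, -1.788, 0.002]
force: [-1.5, 0.7, -0.1]
gripper_width: 0.009
finger_force: 58.7
```

```bash
python3 - <<'E'
from h import *
o,R=st()
for n in("scene","side"):
    c=capture(n);P,m=cloud(c);d=trace(n,"tray_floor")
    if not d: continue
    M=d[0]["pixels"];M=M&(c["frame"].min(2)>110)
    # project pixels to plane z=.010 and rect fit
    f=192/np.tan(np.radians(c["vfov"])/2);v,u=np.nonzero(M)
    ray=np.stack([(u-c["cx"])/f,(v-c["cy"])/f,np.ones(len(u))],-1)@c["R"];C=-c["R"].T@c["t"]
    X=C+ray*((.010-C[2])/ray[:,2])[:,None]
    r=cv2.minAreaRect((X[:,:2]*1000).astype(np.float32));ev=np.linalg.eigh(np.cov(X[:,:2].T))[1][:,1]
    print(n,round(d[0]["confidence"],2),np.round([*r[0],*r[1],r[2]],1),np.degrees(np.arctan2(ev[1],ev[0])),X[:,:2].mean(0))
    print([(np.array(k["at"]).round(4).tolist(),round(k["confidence"],2)) for k in pinpoint(n,"slider_3_mid")[:2]])
E
```

```text
clk 7.52 tcp [ 0.5466 -0.2226  0.0343] R [[0.351, 0.936, -0.002], [0.936, -0.351, 0.001], [-0.0, -0.002, -1.0]] w 0.008995695710136191 F [-1.5062  0.7034 -0.1158]
scene 0.74 [476.8 -65.6 215.7 156.5  85.1] 88.15191651148857 [ 0.4731 -0.0612]
[([0.5816, -0.2411, 0.0297], 0.74)]
side 0.7 [477.8 -64.5 206.6 152.5  84.6] 109.9119624929503 [ 0.4844 -0.0551]
[([0.5858, -0.2362, 0.023], 0.83), ([0.6188, -0.3198, -0.0021], 0.42)]
```

Emit:
{"fn": "servo_tool", "kwargs": {"rows": [{"tx": 0, "ty": -0.001, "tz": -0.015, "ax": 0, "ay": 0, "az": 0, "claw": 0}, {"tx": 0, "ty": -0.002, "tz": -0.04, "ax": 0, "ay": 0, "az": 0, "claw": 0}, {"tx": 0.01, "ty": -0.01, "tz": -0.065, "ax": 0, "ay": 0, "az": 0, "claw": 0}, {"tx": 0.03, "ty": -0.03, "tz": -0.085, "ax": 0, "ay": 0, "az": -2, "claw": 0}, {"tx": 0.055, "ty": -0.06, "tz": -0.09, "ax": 0, "ay": 0, "az": -5, "claw": 0}, {"tx": 0.08, "ty": -0.085, "tz": -0.09, "ax": 0, "ay": 0, "az": -8, "claw": 0}, {"tx": 0.105, "ty": -0.11, "tz": -0.09, "ax": 0, "ay": 0, "az": -11, "claw": 0}, {"tx": 0.13, "ty": -0.138, "tz": -0.09, "ax": 0, "ay": 0, "az": -14, "claw": 0}, {"tx": 0.15, "ty": -0.158, "tz": -0.09, "ax": 0, "ay": 0, "az": -15.4, "claw": 0}, {"tx": 0.158, "ty": -0.1665, "tz": -0.09, "ax": 0, "ay": 0, "az": -15.4, "claw": 0}]}}

```text
clock: 8.65
eef_pos: [0.4455, -0.0122, 0.1246]
tool_rot: [-2.31, -2.125, -0.001]
force: [0.1, 0.5, -1.4]
gripper_width: 0.0092
finger_force: 58.6
```

Emit:
{"fn": "servo_tool", "kwargs": {"rows": [{"tx": 0, "ty": 0, "tz": 0.02, "ax": 0, "ay": 0, "az": 0, "claw": 0}, {"tx": 0, "ty": 0, "tz": 0.04, "ax": 0, "ay": 0, "az": 0, "claw": 0}, {"tx": 0, "ty": 0, "tz": 0.06, "ax": 0, "ay": 0, "az": 0, "claw": 0}, {"tx": 0, "ty": 0, "tz": 0.07, "ax": 0, "ay": 0, "az": 0, "claw": 0}, {"tx": 0, "ty": 0, "tz": 0.07, "ax": 0, "ay": 0, "az": 0, "claw": 0}, {"tx": 0, "ty": 0, "tz": 0.07, "ax": 0, "ay": 0, "az": 0, "claw": 0}]}}

```text
clock: 9.15
eef_pos: [0.4479, -0.017, 0.0541]
tool_rot: [-2.32, -2.118, 0.001]
force: [-0.4, -0.3, -0.5]
gripper_width: 0.0091
finger_force: 58.5
```

```bash
python3 - <<'E'
from h import *
o,R=st();print(o["q"])
c=capture("wrist");cv2.imwrite("pics/w2.png",c["frame"]);P,m=cloud(c);T=(P-o["eef_pos"])@R
for n in("wrist","scene","side"):
    if n!="wrist":capture(n)
    print(n,[(np.array(d["at"]).round(4).tolist(),round(d["confidence"],2)) for d in pinpoint(n,"slider_3_mid")[:3]])
E
```

```text
clk 9.15 tcp [ 0.4479 -0.017   0.0541] R [[0.091, 0.996, -0.001], [0.996, -0.091, -0.0], [-0.0, -0.001, -1.0]] w 0.009080907765118931 F [-0.4135 -0.3445 -0.5035]
[ 0.1245  0.6141 -0.1972  2.1623  0.3015  0.391  -0.4085]
wrist [([0.4853, -0.0235, 0.0411], 0.96)]
scene [([0.4832, -0.0214, 0.0478], 0.86)]
side [([0.4896, -0.0186, 0.0475], 0.72)]
```

View pics/w2.png

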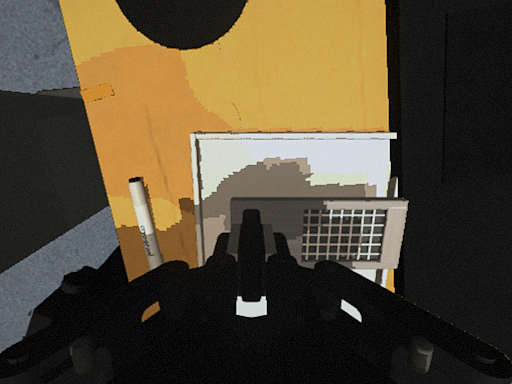

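The slider is held level over the tray, with its front end at (405,235) and the far rim at about (392,235). I shift back 8 mm, lower and release.

Emit:
{"fn": "servo_tool", "kwargs": {"rows": [{"tx": 0, "ty": -0.008, "tz": 0, "ax": 0, "ay": 0, "az": 0, "claw": 0}, {"tx": 0, "ty": -0.008, "tz": 0.01, "ax": 0, "ay": 0, "az": 0, "claw": 0}, {"tx": 0, "ty": -0.008, "tz": 0.02, "ax": 0, "ay": 0, "az": 0, "claw": 0}, {"tx": 0, "ty": -0.008, "tz": 0.028, "ax": 0, "ay": 0, "az": 0, "claw": 0}, {"tx": 0, "ty": -0.008, "tz": 0.032, "ax": 0, "ay": 0, "az": 0, "claw": 0}, {"tx": 0, "ty": -0.008, "tz": 0.035, "ax": 0, "ay": 0, "az": 0, "claw": 0}, {"tx": 0, "ty": -0.008, "tz": 0.035, "ax": 0, "ay": 0, "az": 0, "claw": 0}]}}

```text
clock: 10.03
eef_pos: [0.4393, -0.0158, 0.0189]
tool_rot: [-2.319, -2.119, 0.001]
force: [-0.2, 0.5, -1.2]
gripper_width: 0.0093
finger_force: 58.6
```

Emit:
{"fn": "servo_tool", "kwargs": {"rows": [{"tx": 0, "ty": 0, "tz": 0, "ax": 0, "ay": 0, "az": 0, "claw": 0.15}, {"tx": 0, "ty": 0, "tz": 0, "ax": 0, "ay": 0, "az": 0, "claw": 0.25}, {"tx": 0, "ty": 0, "tz": 0, "ax": 0, "ay": 0, "az": 0, "claw": 0.35}, {"tx": 0, "ty": 0, "tz": 0, "ax": 0, "ay": 0, "az": 0, "claw": 0.35}, {"tx": 0, "ty": 0, "tz": -0.02, "ax": 0, "ay": 0, "az": 0, "claw": 0.35}, {"tx": 0, "ty": 0, "tz": -0.05, "ax": 0, "ay": 0, "az": 0, "claw": 0.35}, {"tx": 0, "ty": 0, "tz": -0.09, "ax": 0, "ay": 0, "az": 0, "claw": 0.35}, {"tx": 0, "ty": 0, "tz": -0.13, "ax": 0, "ay": 0, "az": 0, "claw": 0.35}, {"tx": 0, "ty": 0, "tz": -0.16, "ax": 0, "ay": 0, "az": 0, "claw": 0.35}]}}

```text
clock: 10.78
eef_pos: [0.4401, -0.0158, 0.1824]
tool_rot: [2.318, 2.117, 0.004]
force: [1.5, -1.2, -0.9]
gripper_width: 0.0296
finger_force: 0.0
```

```bash
python3 - <<'E'
from h import *
o,R=st()
for n in("wrist","scene","side"):
    c=capture(n)
    if n=="wrist":cv2.imwrite("pics/w3.png",c["frame"])
    for t in("slider_3_mid","tray_floor"):
        print(n,t,[(np.array(d["at"]).round(4).tolist(),round(d["confidence"],2)) for d in pinpoint(n,t)[:2]])
E
```

```text
clk 10.78 tcp [ 0.4401 -0.0158  0.1824] R [[0.09, 0.996, 0.003], [0.996, -0.09, 0.0], [0.0, 0.003, -1.0]] w 0.02959034774776226 F [ 1.4702 -1.197  -0.8592]
wrist slider_3_mid [([0.477, -0.0215, 0.0091], 0.75)]
wrist tray_floor [([0.4706, -0.0617, 0.0062], 0.94)]
scene slider_3_mid [([0.4762, -0.0224, 0.0115], 0.84)]
scene tray_floor [([0.4758, -0.0655, 0.006], 0.6)]
side slider_3_mid [([0.4822, -0.0195, 0.0053], 0.64)]
side tray_floor [([0.4772, -0.0651, 0.007], 0.97)]
```

View pics/w3.png

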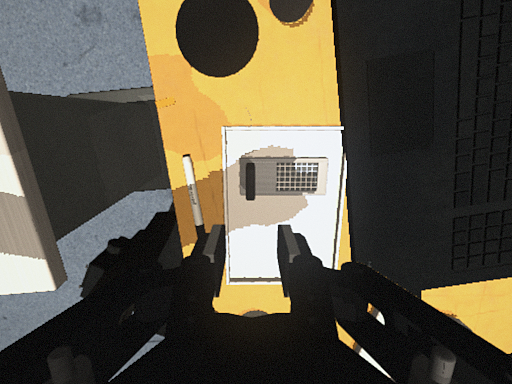

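The slider lies flat in the tray at (285,175). Next is the right slider.

Emit:
{"fn": "servo_tool", "kwargs": {"rows": [{"tx": -0.035, "ty": 0.016, "tz": 0, "ax": 0, "ay": 0, "az": 2, "claw": 0.35}, {"tx": -0.07, "ty": 0.032, "tz": 0, "ax": 0, "ay": 0, "az": 4, "claw": 0.35}, {"tx": -0.105, "ty": 0.048, "tz": 0, "ax": 0, "ay": 0, "az": 6, "claw": 0.35}, {"tx": -0.14, "ty": 0.064, "tz": 0, "ax": 0, "ay": 0, "az": 8, "claw": 0.35}, {"tx": -0.175, "ty": 0.08, "tz": 0, "ax": 0, "ay": 0, "az": 10, "claw": 0.35}, {"tx": -0.21, "ty": 0.097, "tz": 0, "ax": 0, "ay": 0, "az": 12, "claw": 0.35}, {"tx": -0.245, "ty": 0.113, "tz": 0, "ax": 0, "ay": 0, "az": 14, "claw": 0.35}, {"tx": -0.28, "ty": 0.129, "tz": 0, "ax": 0, "ay": 0, "az": 15.5, "claw": 0.35}, {"tx": -0.31, "ty": 0.143, "tz": 0.02, "ax": 0, "ay": 0, "az": 15.5, "claw": 0.35}, {"tx": -0.3326, "ty": 0.153, "tz": 0.04, "ax": 0, "ay": 0, "az": 15.5, "claw": 0.35}]}}

```text
clock: 12.07
eef_pos: [0.5626, -0.3651, 0.1383]
tool_rot: [2.584, 1.781, -0.001]
force: [-0.2, 0.1, -1.1]
gripper_width: 0.0302
finger_force: 0.0
```

Emit:
{"fn": "servo_tool", "kwargs": {"rows": [{"tx": 0, "ty": 0, "tz": 0.02, "ax": 0, "ay": 0, "az": 0, "claw": 0.35}, {"tx": 0, "ty": 0, "tz": 0.042, "ax": 0, "ay": 0, "az": 0, "claw": 0.35}, {"tx": 0, "ty": 0, "tz": 0.042, "ax": 0, "ay": 0, "az": 0, "claw": 0.35}, {"tx": 0, "ty": 0, "tz": 0.042, "ax": 0, "ay": 0, "az": 0, "claw": 0.35}]}}

```text
clock: 12.4
eef_pos: [0.5608, -0.3598, 0.0948]
tool_rot: [-2.579, -1.784, 0.003]
force: [0.3, 0.0, 0.3]
gripper_width: 0.0302
finger_force: 0.0
```

```bash
python3 - <<'E'
from h import *
o,R=st()
c=capture("wrist");P,m=cloud(c)
s=m&(P[...,2]>.055)&(P[...,2]<.075)
T=(P-o["eef_pos"])@R
s&=(abs(T[...,0])<.03)&(abs(T[...,1])<.03)
q=T[s];print(len(q),cv2.minAreaRect((q[:,:2]*1000).astype(np.float32)),q.min(0),q.max(0))
E
```

```text
clk 12.4 tcp [ 0.5608 -0.3598  0.0948] R [[0.353, 0.936, -0.005], [0.936, -0.353, 0.003], [0.001, -0.005, -1.0]] w 0.030160348613807297 F [0.3469 0.0283 0.2619]
738 ((-0.22159194946289062, 1.9450361728668213), (9.866633415222168, 35.64410400390625), 89.86246490478516) [-0.018  -0.003   0.0272] [0.0176 0.0069 0.0397]
```

Emit:
{"fn": "servo_tool", "kwargs": {"rows": [{"tx": 0, "ty": 0.002, "tz": 0.02, "ax": 0, "ay": 0, "az": 0, "claw": 0.35}, {"tx": 0, "ty": 0.002, "tz": 0.04, "ax": 0, "ay": 0, "az": 0, "claw": 0.35}, {"tx": 0, "ty": 0.002, "tz": 0.055, "ax": 0, "ay": 0, "az": 0, "claw": 0.35}, {"tx": 0, "ty": 0.002, "tz": 0.0605, "ax": 0, "ay": 0, "az": 0, "claw": 0.35}, {"tx": 0, "ty": 0.002, "tz": 0.0605, "ax": 0, "ay": 0, "az": 0, "claw": 0.35}, {"tx": 0, "ty": -0.003, "tz": 0.0605, "ax": 0, "ay": 0, "az": 0, "claw": 0.35}, {"tx": 0, "ty": -0.008, "tz": 0.0605, "ax": 0, "ay": 0, "az": 0, "claw": 0.35}, {"tx": 0, "ty": -0.012, "tz": 0.0605, "ax": 0, "ay": 0, "az": 0, "claw": 0.35}, {"tx": 0, "ty": -0.016, "tz": 0.0605, "ax": 0, "ay": 0, "az": 0, "claw": 0.35}]}}

```text
clock: 13.2
eef_pos: [0.5476, -0.3557, 0.0384]
tool_rot: [2.582, 1.785, 0.002]
force: [1.5, -0.4, 0.4]
gripper_width: 0.03
finger_force: 0.5
```

Emit:
{"fn": "servo_tool", "kwargs": {"rows": [{"tx": 0, "ty": -0.004, "tz": 0, "ax": 0, "ay": 0, "az": 0, "claw": 0.35}, {"tx": 0, "ty": -0.008, "tz": 0, "ax": 0, "ay": 0, "az": 0, "claw": 0.35}, {"tx": 0, "ty": -0.012, "tz": 0, "ax": 0, "ay": 0, "az": 0, "claw": 0.35}, {"tx": 0, "ty": -0.016, "tz": 0, "ax": 0, "ay": 0, "az": 0, "claw": 0.35}, {"tx": 0, "ty": -0.02, "tz": 0, "ax": 0, "ay": 0, "az": 0, "claw": 0.35}, {"tx": 0, "ty": -0.023, "tz": 0, "ax": 0, "ay": 0, "az": 0, "claw": 0.35}, {"tx": 0, "ty": -0.026, "tz": 0, "ax": 0, "ay": 0, "az": 0, "claw": 0.35}, {"tx": 0, "ty": -0.026, "tz": 0, "ax": 0, "ay": 0, "az": 0, "claw": 0.35}]}}

```text
clock: 13.87
eef_pos: [0.5216, -0.3458, 0.0366]
tool_rot: [-2.583, -1.786, 0.001]
force: [0.0, -0.6, 0.8]
gripper_width: 0.0301
finger_force: 0.2
```

Emit:
{"fn": "servo_tool", "kwargs": {"rows": [{"tx": 0, "ty": 0.003, "tz": 0, "ax": 0, "ay": 0, "az": 0, "claw": 0.25}, {"tx": 0, "ty": 0.005, "tz": 0, "ax": 0, "ay": 0, "az": 0, "claw": 0.18}, {"tx": 0, "ty": 0.007, "tz": 0, "ax": 0, "ay": 0, "az": 0, "claw": 0.12}, {"tx": 0, "ty": 0.008, "tz": 0, "ax": 0, "ay": 0, "az": 0, "claw": 0.08}, {"tx": 0, "ty": 0.008, "tz": 0, "ax": 0, "ay": 0, "az": 0, "claw": 0.0}, {"tx": 0, "ty": 0.008, "tz": 0, "ax": 0, "ay": 0, "az": 0, "claw": 0.0}, {"tx": 0, "ty": 0.008, "tz": 0, "ax": 0, "ay": 0, "az": 0, "claw": 0.0}, {"tx": 0, "ty": 0.008, "tz": 0, "ax": 0, "ay": 0, "az": 0, "claw": 0.0}]}}

```text
clock: 14.53
eef_pos: [0.5301, -0.3488, 0.0368]
tool_rot: [-2.584, -1.786, 0.0]
force: [-1.4, -0.2, 1.2]
gripper_width: 0.0093
finger_force: 59.1
```

Emit:
{"fn": "servo_tool", "kwargs": {"rows": [{"tx": 0, "ty": -0.004, "tz": 0, "ax": 0, "ay": 0, "az": 0, "claw": 0}, {"tx": 0, "ty": -0.009, "tz": 0, "ax": 0, "ay": 0, "az": 0, "claw": 0}, {"tx": 0, "ty": -0.014, "tz": 0, "ax": 0, "ay": 0, "az": 0, "claw": 0}, {"tx": 0, "ty": -0.019, "tz": 0, "ax": 0, "ay": 0, "az": 0, "claw": 0}, {"tx": 0, "ty": -0.024, "tz": 0, "ax": 0, "ay": 0, "az": 0, "claw": 0}, {"tx": 0, "ty": -0.028, "tz": 0, "ax": 0, "ay": 0, "az": 0, "claw": 0}, {"tx": 0, "ty": -0.028, "tz": 0, "ax": 0, "ay": 0, "az": 0, "claw": 0}]}}

```text
clock: 15.12
eef_pos: [0.5025, -0.3386, 0.0368]
tool_rot: [-2.583, -1.785, 0.002]
force: [-1.4, 0.3, -0.5]
gripper_width: 0.009
finger_force: 58.9
```

```bash
python3 - <<'E'
from h import *
o,R=st()
for n in("scene","side"):
    c=capture(n)
    for t in("slider_1_mid",):
        print(n,t,[(np.array(d["at"]).round(4).tolist(),round(d["confidence"],2)) for d in pinpoint(n,t)[:3]])
E
```

```text
clk 15.12 tcp [ 0.5025 -0.3386  0.0368] R [[0.353, 0.935, -0.002], [0.935, -0.353, 0.001], [0.0, -0.002, -1.0]] w 0.008954889310423361 F [-1.398   0.3471 -0.471 ]
scene slider_1_mid [([0.5385, -0.3545, 0.0244], 0.59)]
side slider_1_mid [([0.5384, -0.3501, 0.0243], 0.97), ([0.3842, 0.3382, 0.0302], 0.17)]
```

Emit:
{"fn": "servo_tool", "kwargs": {"rows": [{"tx": 0, "ty": -0.001, "tz": -0.015, "ax": 0, "ay": 0, "az": 0, "claw": 0}, {"tx": 0, "ty": -0.002, "tz": -0.04, "ax": 0, "ay": 0, "az": 0, "claw": 0}, {"tx": 0.015, "ty": -0.01, "tz": -0.065, "ax": 0, "ay": 0, "az": 0, "claw": 0}, {"tx": 0.04, "ty": -0.03, "tz": -0.085, "ax": 0, "ay": 0, "az": -2, "claw": 0}, {"tx": 0.07, "ty": -0.053, "tz": -0.09, "ax": 0, "ay": 0, "az": -5, "claw": 0}, {"tx": 0.1, "ty": -0.076, "tz": -0.09, "ax": 0, "ay": 0, "az": -8, "claw": 0}, {"tx": 0.13, "ty": -0.1, "tz": -0.09, "ax": 0, "ay": 0, "az": -11, "claw": 0}, {"tx": 0.16, "ty": -0.122, "tz": -0.09, "ax": 0, "ay": 0, "az": -14, "claw": 0}, {"tx": 0.185, "ty": -0.141, "tz": -0.09, "ax": 0, "ay": 0, "az": -15.5, "claw": 0}, {"tx": 0.195, "ty": -0.149, "tz": -0.09, "ax": 0, "ay": 0, "az": -15.5, "claw": 0}]}}

```text
clock: 16.15
eef_pos: [0.4319, -0.0989, 0.127]
tool_rot: [-2.309, -2.126, -0.001]
force: [0.3, 0.0, -0.3]
gripper_width: 0.0087
finger_force: 58.7
```

Emit:
{"fn": "servo_tool", "kwargs": {"rows": [{"tx": 0, "ty": 0, "tz": 0.02, "ax": 0, "ay": 0, "az": 0, "claw": 0}, {"tx": 0, "ty": 0, "tz": 0.04, "ax": 0, "ay": 0, "az": 0, "claw": 0}, {"tx": 0, "ty": 0, "tz": 0.06, "ax": 0, "ay": 0, "az": 0, "claw": 0}, {"tx": 0, "ty": 0, "tz": 0.07, "ax": 0, "ay": 0, "az": 0, "claw": 0}, {"tx": 0, "ty": 0, "tz": 0.07, "ax": 0, "ay": 0, "az": 0, "claw": 0}, {"tx": 0, "ty": 0, "tz": 0.07, "ax": 0, "ay": 0, "az": 0, "claw": 0}]}}

```text
clock: 16.65
eef_pos: [0.4336, -0.1038, 0.0566]
tool_rot: [-2.319, -2.119, 0.0]
force: [0.5, 0.2, -0.8]
gripper_width: 0.0094
finger_force: 58.6
```

```bash
python3 - <<'E'
from h import *
o,R=st()
for n in("wrist","scene","side"):
    c=capture(n)
    if n=="wrist":cv2.imwrite("pics/w4.png",c["frame"])
    for t in("slider_1_mid",):
        print(n,t,[(np.array(d["at"]).round(4).tolist(),round(d["confidence"],2)) for d in pinpoint(n,t)[:3]])
E
```

```text
clk 16.65 tcp [ 0.4336 -0.1038  0.0566] R [[0.09, 0.996, -0.001], [0.996, -0.09, 0.0], [0.0, -0.001, -1.0]] w 0.00943489198876823 F [ 0.4794  0.1714 -0.7507]
wrist slider_1_mid [([0.4711, -0.1085, 0.0452], 0.56)]
scene slider_1_mid [([0.4745, -0.1095, 0.0424], 0.78)]
side slider_1_mid [([0.4719, -0.1066, 0.0463], 0.84)]
```

View pics/w4.png

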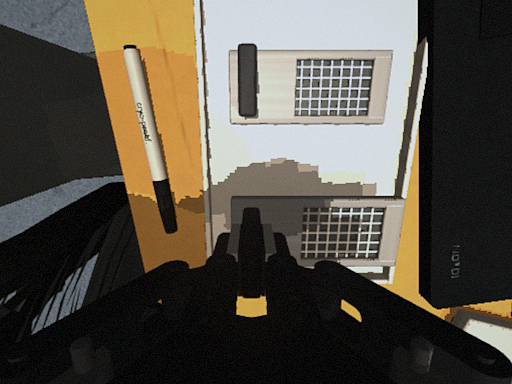

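The second slider is held level beside the first one (310,85) and clear of the rims. I lower and release it.

Emit:
{"fn": "servo_tool", "kwargs": {"rows": [{"tx": 0, "ty": 0, "tz": 0.01, "ax": 0, "ay": 0, "az": 0, "claw": 0}, {"tx": 0, "ty": 0, "tz": 0.02, "ax": 0, "ay": 0, "az": 0, "claw": 0}, {"tx": 0, "ty": 0, "tz": 0.028, "ax": 0, "ay": 0, "az": 0, "claw": 0}, {"tx": 0, "ty": 0, "tz": 0.032, "ax": 0, "ay": 0, "az": 0, "claw": 0}, {"tx": 0, "ty": 0, "tz": 0.0355, "ax": 0, "ay": 0, "az": 0, "claw": 0}, {"tx": 0, "ty": 0, "tz": 0.0355, "ax": 0, "ay": 0, "az": 0, "claw": 0}]}}

```text
clock: 17.45
eef_pos: [0.4335, -0.1039, 0.0211]
tool_rot: [-2.319, -2.119, 0.0]
force: [0.2, 0.0, -1.6]
gripper_width: 0.0092
finger_force: 58.7
```

Emit:
{"fn": "servo_tool", "kwargs": {"rows": [{"tx": 0, "ty": 0, "tz": 0, "ax": 0, "ay": 0, "az": 0, "claw": 0.15}, {"tx": 0, "ty": 0, "tz": 0, "ax": 0, "ay": 0, "az": 0, "claw": 0.25}, {"tx": 0, "ty": 0, "tz": 0, "ax": 0, "ay": 0, "az": 0, "claw": 0.35}, {"tx": 0, "ty": 0, "tz": 0, "ax": 0, "ay": 0, "az": 0, "claw": 0.35}, {"tx": 0, "ty": 0, "tz": -0.02, "ax": 0, "ay": 0, "az": 0, "claw": 0.35}, {"tx": 0, "ty": 0, "tz": -0.05, "ax": 0, "ay": 0, "az": 0, "claw": 0.35}, {"tx": 0, "ty": 0, "tz": -0.09, "ax": 0, "ay": 0, "az": 0, "claw": 0.35}, {"tx": 0, "ty": 0, "tz": -0.13, "ax": 0, "ay": 0, "az": 0, "claw": 0.7}, {"tx": 0, "ty": 0, "tz": -0.17, "ax": 0, "ay": 0, "az": 0, "claw": 1}, {"tx": 0, "ty": 0, "tz": -0.2, "ax": 0, "ay": 0, "az": 0, "claw": 1}]}}

```text
clock: 18.28
eef_pos: [0.4339, -0.104, 0.2248]
tool_rot: [2.317, 2.117, 0.003]
force: [1.3, -1.2, 0.3]
gripper_width: 0.0652
finger_force: 0.0
```

```bash
cat > cups.py <<'E'
from h import *
from scipy.optimize import least_squares
import sys
H=dict(large=(.04,.034),medium=(.064,.028),small=(.088,.022))
def fitcup(c,n,name,zoff=0):
    P,m=cloud(c);h,r=H[name];out=[]
    for d in trace(n,f"cup_{name}_mid")[:2]:
        q=P[d["pixels"]&m];top=np.percentile(q[:,2],97) if len(q) else 0
        q=q[q[:,2]>top-.008]
        if len(q)<8: continue
        g=np.median(q[:,:2],0)
        rm=r-.00125
        f=lambda p:np.hypot(q[:,0]-p[0],q[:,1]-p[1])-rm
        s=least_squares(f,g,loss="soft_l1",f_scale=.001)
        e=cv2.minEnclosingCircle((q[:,:2]*1000).astype(np.float32))
        out.append((round(d["confidence"],2),len(q),"top",round(float(top),4),"fit",s.x.round(4).tolist(),"mec",np.round([*e[0],e[1]],1).tolist()))
    return out
if __name__=="__main__":
    st()
    for n in sys.argv[1:]:
        c=capture(n);cv2.imwrite(f"pics/last_{n}.png",c["frame"])
        for k in H:print(n,k,fitcup(c,n,k),[(np.array(d["at"]).round(4).tolist(),round(d["confidence"],2)) for d in pinpoint(n,f"cup_{k}_mid")[:2]])
        print(n,"mat",[(np.array(d["at"]).round(4).tolist(),round(d["confidence"],2)) for d in pinpoint(n,"mat_top")[:2]])
        for d in trace(n,"mat_top")[:1]:
            P,m=cloud(c);q=P[d["pixels"]&m];q=q[q[:,2]<.012];print("mat circ",cv2.minEnclosingCircle((q[:,:2]*1000).astype(np.float32)),q.mean(0))
        print(n,"slid",[(np.array(d["at"]).round(4).tolist(),round(d["confidence"],2)) for d in pinpoint(n,"slider_1_mid")[:4]])
E
python3 cups.py scene side
```

```text
clk 18.28 tcp [ 0.4339 -0.104   0.2248] R [[0.09, 0.996, 0.004], [0.996, -0.09, -0.001], [-0.0, 0.004, -1.0]] w 0.06519736567006114 F [ 1.2889 -1.2243  0.2796]
scene large [(0.64, 115, 'top', 0.0421, 'fit', [0.4422, 0.2464], 'mec', [443.1, 246.1, 35.1]), (0.3, 514, 'top', 0.0075, 'fit', [0.4159, 0.1428], 'mec', [415.9, 141.6, 45.1])] [([0.4438, 0.2449, 0.019], 0.65), ([0.4752, -0.0627, 0.0038], 0.39)]
scene medium [(0.88, 113, 'top', 0.0658, 'fit', [0.3835, 0.3423], 'mec', [383.5, 341.3, 28.7])] [([0.3815, 0.3433, 0.0336], 0.88)]
scene small [(0.69, 61, 'top', 0.0889, 'fit', [0.4959, 0.1666], 'mec', [496.1, 166.5, 21.9])] [([0.4959, 0.1669, 0.0422], 0.62)]
scene mat [([0.4183, 0.1452, 0.0019], 0.8)]
mat circ ((418.5656433105469, 142.2135772705078), 47.47315979003906) [0.4161 0.1433 0.0043]
scene slid [([0.3832, 0.3432, 0.0328], 0.23)]
side large [(0.73, 64, 'top', 0.0414, 'fit', [0.4462, 0.2448], 'mec', [445.0, 245.2, 35.2])] [([0.4442, 0.2439, 0.0225], 0.84)]
side medium [(0.59, 60, 'top', 0.0651, 'fit', [0.3876, 0.3409], 'mec', [386.4, 340.4, 29.3])] [([0.3845, 0.3438, 0.0283], 0.68)]
side small [(0.5, 52, 'top', 0.0872, 'fit', [0.4987, 0.1655], 'mec', [500.1, 165.3, 23.2])] [([0.4961, 0.1648, 0.0448], 0.51), ([0.4291, -0.245, 0.0033], 0.2)]
side mat [([0.421, 0.146, -0.0001], 0.7)]
mat circ ((417.7418518066406, 143.6416778564453), 47.65217208862305) [0.4196 0.1416 0.0018]
side slid [([0.4725, -0.1065, 0.0098], 0.92)]
```

Emit:
{"fn": "servo_tool", "kwargs": {"rows": [{"tx": 0.035, "ty": -0.002, "tz": 0, "ax": 0, "ay": 0, "az": -7, "claw": 1}, {"tx": 0.07, "ty": -0.004, "tz": 0, "ax": 0, "ay": 0, "az": -14, "claw": 1}, {"tx": 0.105, "ty": -0.006, "tz": 0, "ax": 0, "ay": 0, "az": -21, "claw": 1}, {"tx": 0.14, "ty": -0.008, "tz": 0, "ax": 0, "ay": 0, "az": -28, "claw": 1}, {"tx": 0.175, "ty": -0.01, "tz": 0, "ax": 0, "ay": 0, "az": -35, "claw": 1}, {"tx": 0.21, "ty": -0.012, "tz": 0, "ax": 0, "ay": 0, "az": -42, "claw": 1}, {"tx": 0.245, "ty": -0.015, "tz": 0, "ax": 0, "ay": 0, "az": -49, "claw": 1}, {"tx": 0.28, "ty": -0.017, "tz": 0, "ax": 0, "ay": 0, "az": -56, "claw": 1}, {"tx": 0.315, "ty": -0.019, "tz": 0, "ax": 0, "ay": 0, "az": -63, "claw": 1}, {"tx": 0.349, "ty": -0.0215, "tz": 0.01, "ax": 0, "ay": 0, "az": -70, "claw": 1}]}}

```text
clock: 20.12
eef_pos: [0.4446, 0.2482, 0.2129]
tool_rot: [0.676, 3.065, 0.005]
force: [1.1, -0.4, 0.7]
gripper_width: 0.0857
finger_force: 0.0
```

Emit:
{"fn": "servo_tool", "kwargs": {"rows": [{"tx": 0, "ty": 0, "tz": 0.01, "ax": 0, "ay": 0, "az": -7, "claw": 1}, {"tx": 0, "ty": 0, "tz": 0.015, "ax": 0, "ay": 0, "az": -14, "claw": 1}, {"tx": 0, "ty": 0, "tz": 0.015, "ax": 0, "ay": 0, "az": -21, "claw": 1}, {"tx": 0, "ty": 0, "tz": 0.015, "ax": 0, "ay": 0, "az": -28, "claw": 1}, {"tx": 0, "ty": 0, "tz": 0.015, "ax": 0, "ay": 0, "az": -35, "claw": 1}, {"tx": 0, "ty": 0, "tz": 0.015, "ax": 0, "ay": 0, "az": -41, "claw": 1}, {"tx": 0, "ty": 0, "tz": 0.015, "ax": 0, "ay": 0, "az": -41, "claw": 1}, {"tx": 0, "ty": 0, "tz": 0.015, "ax": 0, "ay": 0, "az": -41, "claw": 1}]}}

```text
clock: 20.78
eef_pos: [0.4437, 0.2453, 0.1962]
tool_rot: [0.427, -3.112, -0.0]
force: [0.3, 0.1, 0.8]
gripper_width: 0.0852
finger_force: 0.0
```

```bash
python3 cups.py wrist side; python3 -c "
from h import *
print(get_obs()['q'])"
```

```text
clk 20.78 tcp [0.4437 0.2453 0.1962] R [[-0.963, -0.27, -0.0], [-0.27, 0.963, 0.0], [0.0, 0.0, -1.0]] w 0.08517530564639984 F [0.2718 0.1023 0.7709]
wrist large [(0.76, 518, 'top', 0.0402, 'fit', [0.4442, 0.2477], 'mec', [444.6, 248.0, 33.9])] [([0.4431, 0.2421, 0.0237], 0.78)]
wrist medium [(0.61, 650, 'top', 0.0643, 'fit', [0.3862, 0.3431], 'mec', [386.3, 343.8, 28.1]), (0.22, 522, 'top', 0.0403, 'fit', [0.4474, 0.249], 'mec', [444.6, 248.0, 33.9])] [([0.3843, 0.3405, 0.0282], 0.77)]
wrist small [(0.66, 490, 'top', 0.0882, 'fit', [0.4974, 0.1686], 'mec', [497.7, 167.9, 22.1])] [([0.4954, 0.1635, 0.046], 0.62)]
wrist mat [([0.4204, 0.1408, 0.0053], 0.79)]
mat circ ((419.1000061035156, 144.5740203857422), 44.96038055419922) [0.4178 0.1446 0.0029]
wrist slid []
side large [(0.62, 66, 'top', 0.0412, 'fit', [0.4461, 0.2445], 'mec', [445.1, 245.0, 36.3])] [([0.4463, 0.2448, 0.0236], 0.9)]
side medium [(0.55, 48, 'top', 0.068, 'fit', [0.388, 0.3397], 'mec', [423.6, 282.5, 96.6])] [([0.3862, 0.3414, 0.0301], 0.66)]
side small [(0.7, 58, 'top', 0.0877, 'fit', [0.4994, 0.1652], 'mec', [499.5, 164.9, 23.2])] [([0.4952, 0.1678, 0.0448], 0.64)]
side mat [([0.4183, 0.1445, 0.0042], 0.88)]
mat circ ((418.050537109375, 143.03208923339844), 46.37712478637695) [0.4189 0.1407 0.0019]
side slid [([0.4737, -0.11, 0.0098], 0.77)]
[ 0.0244  0.5702 -0.8785  1.8612  0.5308  0.9628  0.7548]
```

View pics/last_wrist.png

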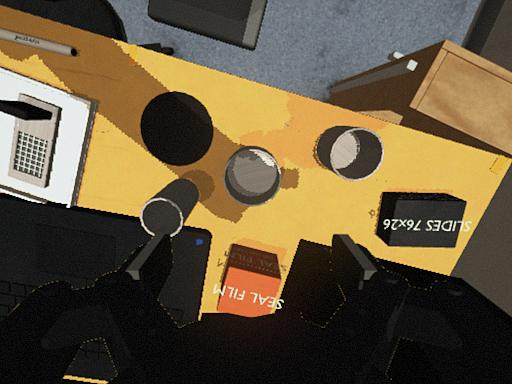

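The cups read clearly: large (252,177), medium (350,152), small (162,217), with the mat at (177,128). I grasp the large cup.

Emit:
{"fn": "servo_tool", "kwargs": {"rows": [{"tx": -0.0015, "ty": 0.001, "tz": 0.03, "ax": 0, "ay": 0, "az": 0, "claw": 1}, {"tx": -0.0015, "ty": 0.001, "tz": 0.06, "ax": 0, "ay": 0, "az": 0, "claw": 1}, {"tx": -0.0015, "ty": 0.001, "tz": 0.09, "ax": 0, "ay": 0, "az": 0, "claw": 1}, {"tx": -0.0015, "ty": 0.001, "tz": 0.115, "ax": 0, "ay": 0, "az": 0, "claw": 1}, {"tx": -0.0015, "ty": 0.001, "tz": 0.14, "ax": 0, "ay": 0, "az": 0, "claw": 1}, {"tx": -0.0015, "ty": 0.001, "tz": 0.16, "ax": 0, "ay": 0, "az": 0, "claw": 1}, {"tx": -0.0015, "ty": 0.001, "tz": 0.178, "ax": 0, "ay": 0, "az": 0, "claw": 1}, {"tx": -0.0015, "ty": 0.001, "tz": 0.187, "ax": 0, "ay": 0, "az": 0, "claw": 1}, {"tx": -0.0015, "ty": 0.001, "tz": 0.187, "ax": 0, "ay": 0, "az": 0, "claw": 1}]}}

```text
clock: 22.53
eef_pos: [0.4438, 0.2463, 0.0077]
tool_rot: [0.432, -3.109, 0.002]
force: [0.1, 0.0, 1.2]
gripper_width: 0.0853
finger_force: 0.0
```

Emit:
{"fn": "servo_tool", "kwargs": {"rows": [{"tx": 0, "ty": 0, "tz": 0, "ax": 0, "ay": 0, "az": 0, "claw": 0.85}, {"tx": 0, "ty": 0, "tz": 0, "ax": 0, "ay": 0, "az": 0, "claw": 0.78}, {"tx": 0, "ty": 0, "tz": 0, "ax": 0, "ay": 0, "az": 0, "claw": 0.7}, {"tx": 0, "ty": 0, "tz": 0, "ax": 0, "ay": 0, "az": 0, "claw": 0.5}, {"tx": 0, "ty": 0, "tz": 0, "ax": 0, "ay": 0, "az": 0, "claw": 0.5}, {"tx": 0, "ty": 0, "tz": 0, "ax": 0, "ay": 0, "az": 0, "claw": 0.5}]}}

```text
clock: 23.03
eef_pos: [0.4454, 0.2475, 0.0109]
tool_rot: [-0.431, 3.109, 0.002]
force: [-0.7, -0.8, 7.0]
gripper_width: 0.0658
finger_force: 67.1
```

Emit:
{"fn": "servo_tool", "kwargs": {"rows": [{"tx": 0, "ty": 0, "tz": -0.015, "ax": 0, "ay": 0, "az": 0, "claw": 0.5}, {"tx": 0, "ty": 0, "tz": -0.035, "ax": 0, "ay": 0, "az": 0, "claw": 0.5}, {"tx": 0, "ty": 0, "tz": -0.05, "ax": 0, "ay": 0, "az": 0, "claw": 0.5}, {"tx": 0.01, "ty": -0.018, "tz": -0.05, "ax": 0, "ay": 0, "az": 0, "claw": 0.5}, {"tx": 0.022, "ty": -0.038, "tz": -0.05, "ax": 0, "ay": 0, "az": 0, "claw": 0.5}, {"tx": 0.034, "ty": -0.058, "tz": -0.05, "ax": 0, "ay": 0, "az": 0, "claw": 0.5}, {"tx": 0.046, "ty": -0.079, "tz": -0.05, "ax": 0, "ay": 0, "az": 0, "claw": 0.5}, {"tx": 0.0535, "ty": -0.0925, "tz": -0.05, "ax": 0, "ay": 0, "az": 0, "claw": 0.5}, {"tx": 0.0535, "ty": -0.0925, "tz": -0.05, "ax": 0, "ay": 0, "az": 0, "claw": 0.5}, {"tx": 0.0535, "ty": -0.0925, "tz": -0.05, "ax": 0, "ay": 0, "az": 0, "claw": 0.5}]}}

```text
clock: 23.87
eef_pos: [0.4188, 0.1429, 0.0597]
tool_rot: [-0.43, 3.111, 0.001]
force: [0.7, 0.8, -1.2]
gripper_width: 0.0658
finger_force: 67.2
```

```bash
python3 cups.py scene side 2>&1 | grep -v slid
```

```text
clk 23.87 tcp [0.4188 0.1429 0.0597] R [[-0.963, -0.271, 0.001], [-0.271, 0.963, 0.0], [-0.001, 0.0, -1.0]] w 0.06580632963297578 F [ 0.6768  0.7791 -1.2197]
scene large [(0.54, 59, 'top', 0.0902, 'fit', [0.4164, 0.1426], 'mec', [409.7, 139.7, 34.4])] [([0.4164, 0.1435, 0.071], 0.55)]
scene medium [(0.82, 94, 'top', 0.0653, 'fit', [0.3836, 0.3424], 'mec', [384.1, 341.5, 29.0])] [([0.38, 0.3437, 0.0332], 0.93)]
scene small [(0.96, 64, 'top', 0.0898, 'fit', [0.496, 0.1666], 'mec', [496.3, 166.1, 22.9])] [([0.4966, 0.1695, 0.04], 0.71), ([0.6191, -0.3185, 0.0053], 0.48)]
scene mat [([0.4155, 0.1446, 0.0046], 0.66)]
mat circ ((415.0316467285156, 143.31954956054688), 44.42681121826172) [0.4078 0.1524 0.0042]
side large [(0.68, 17, 'top', 0.053, 'fit', [0.4675, 0.1041], 'mec', [446.2, 115.7, 33.4]), (0.45, 26, 'top', 0.0906, 'fit', [0.4183, 0.1408], 'mec', [429.6, 141.7, 35.4])] [([0.416, 0.1409, 0.0717], 0.73), ([0.4717, -0.1078, 0.0077], 0.28)]
side medium [(0.55, 51, 'top', 0.0637, 'fit', [0.3871, 0.3412], 'mec', [386.0, 340.0, 30.9]), (0.33, 80, 'top', 0.1111, 'fit', [0.3653, -0.3321], 'mec', [387.4, -340.8, 14.9])] [([0.3853, 0.3418, 0.0308], 0.76)]
side small [(0.49, 51, 'top', 0.0879, 'fit', [0.4991, 0.1656], 'mec', [497.5, 165.5, 22.7])] [([0.497, 0.1656, 0.046], 0.73)]
side mat [([0.4208, 0.1437, 0.0004], 0.72)]
mat circ ((424.5054016113281, 139.9542999267578), 43.74540710449219) [0.4321 0.1325 0.002 ]
```

Emit:
{"fn": "servo_tool", "kwargs": {"rows": [{"tx": -0.001, "ty": 0.001, "tz": 0.015, "ax": 0, "ay": 0, "az": 0, "claw": 0.5}, {"tx": -0.001, "ty": 0.001, "tz": 0.03, "ax": 0, "ay": 0, "az": 0, "claw": 0.5}, {"tx": -0.001, "ty": 0.001, "tz": 0.04, "ax": 0, "ay": 0, "az": 0, "claw": 0.5}, {"tx": -0.001, "ty": 0.001, "tz": 0.044, "ax": 0, "ay": 0, "az": 0, "claw": 0.5}, {"tx": -0.001, "ty": 0.001, "tz": 0.046, "ax": 0, "ay": 0, "az": 0, "claw": 0.5}, {"tx": -0.001, "ty": 0.001, "tz": 0.046, "ax": 0, "ay": 0, "az": 0, "claw": 0.5}]}}

```text
clock: 25.37
eef_pos: [0.4188, 0.1444, 0.0139]
tool_rot: [0.433, -3.112, 0.002]
force: [-1.4, -0.8, 1.1]
gripper_width: 0.0658
finger_force: 67.3
```

Emit:
{"fn": "servo_tool", "kwargs": {"rows": [{"tx": 0, "ty": 0, "tz": 0, "ax": 0, "ay": 0, "az": 0, "claw": 0.85}, {"tx": 0, "ty": 0, "tz": 0, "ax": 0, "ay": 0, "az": 0, "claw": 1}, {"tx": 0, "ty": 0, "tz": 0, "ax": 0, "ay": 0, "az": 0, "claw": 1}, {"tx": 0, "ty": 0, "tz": -0.01, "ax": 0, "ay": 0, "az": 0, "claw": 1}, {"tx": 0, "ty": 0, "tz": -0.03, "ax": 0, "ay": 0, "az": 0, "claw": 1}, {"tx": 0, "ty": 0, "tz": -0.06, "ax": 0, "ay": 0, "az": 0, "claw": 1}, {"tx": 0, "ty": 0, "tz": -0.09, "ax": 0, "ay": 0, "az": 0, "claw": 1}, {"tx": 0, "ty": 0, "tz": -0.12, "ax": 0, "ay": 0, "az": 0, "claw": 1}, {"tx": 0, "ty": 0, "tz": -0.15, "ax": 0, "ay": 0, "az": 0, "claw": 1}]}}

```text
clock: 26.12
eef_pos: [0.4188, 0.1445, 0.1648]
tool_rot: [0.433, -3.111, -0.001]
force: [0.4, -0.0, 0.1]
gripper_width: 0.0854
finger_force: 0.0
```

```bash
python3 cups.py wrist side 2>&1 | grep -v slid
```

```text
clk 26.12 tcp [0.4188 0.1445 0.1648] R [[-0.962, -0.273, -0.0], [-0.273, 0.962, 0.0], [0.0, 0.0, -1.0]] w 0.08541311291177078 F [ 0.3608 -0.0052  0.1216]
wrist large [(0.85, 664, 'top', 0.0433, 'fit', [0.4175, 0.1456], 'mec', [418.2, 145.7, 34.0]), (0.74, 254, 'top', 0.0485, 'fit', [0.403, -0.0806], 'mec', [434.7, -94.3, 10.1])] [([0.4181, 0.1446, 0.0267], 0.73)]
wrist medium [(0.72, 1040, 'top', 0.0641, 'fit', [0.3859, 0.3429], 'mec', [385.1, 343.5, 29.0])] [([0.384, 0.3413, 0.0333], 0.92)]
wrist small [(0.58, 665, 'top', 0.0881, 'fit', [0.497, 0.1678], 'mec', [497.5, 167.7, 22.1])] [([0.4962, 0.1644, 0.0438], 0.89)]
wrist mat []
mat circ ((418.49078369140625, 144.44874572753906), 44.98541259765625) [0.3984 0.1346 0.0029]
side large [(0.84, 72, 'top', 0.0431, 'fit', [0.4193, 0.1432], 'mec', [419.2, 143.9, 34.4])] [([0.4178, 0.1412, 0.0277], 0.83)]
side medium [(0.8, 58, 'top', 0.0647, 'fit', [0.3874, 0.3409], 'mec', [388.3, 341.0, 29.0]), (0.59, 52, 'top', 0.0882, 'fit', [0.5036, 0.1702], 'mec', [497.2, 165.5, 24.6])] [([0.3854, 0.3406, 0.0305], 0.57), ([0.4223, 0.1421, 0.0246], 0.22)]
side small [(0.49, 50, 'top', 0.0881, 'fit', [0.4991, 0.1652], 'mec', [497.2, 165.5, 24.6])] [([0.4945, 0.1667, 0.0426], 0.68)]
side mat [([0.4176, 0.1437, -0.0005], 0.56)]
mat circ ((422.7957763671875, 138.02806091308594), 40.66154098510742) [0.4364 0.122  0.002 ]
```

Emit:
{"fn": "servo_tool", "kwargs": {"rows": [{"tx": -0.004, "ty": 0.034, "tz": 0, "ax": 0, "ay": 0, "az": 0, "claw": 1}, {"tx": -0.008, "ty": 0.068, "tz": 0, "ax": 0, "ay": 0, "az": 0, "claw": 1}, {"tx": -0.012, "ty": 0.102, "tz": 0, "ax": 0, "ay": 0, "az": 0, "claw": 1}, {"tx": -0.016, "ty": 0.136, "tz": 0, "ax": 0, "ay": 0, "az": 0, "claw": 1}, {"tx": -0.02, "ty": 0.17, "tz": 0, "ax": 0, "ay": 0, "az": 0, "claw": 1}, {"tx": -0.0224, "ty": 0.199, "tz": 0, "ax": 0, "ay": 0, "az": 0, "claw": 1}, {"tx": -0.0224, "ty": 0.199, "tz": 0, "ax": 0, "ay": 0, "az": 0, "claw": 1}, {"tx": -0.0224, "ty": 0.199, "tz": 0.02, "ax": 0, "ay": 0, "az": 0, "claw": 1}, {"tx": -0.0224, "ty": 0.199, "tz": 0.04, "ax": 0, "ay": 0, "az": 0, "claw": 1}, {"tx": -0.0224, "ty": 0.199, "tz": 0.06, "ax": 0, "ay": 0, "az": 0, "claw": 1}]}}

```text
clock: 27.95
eef_pos: [0.3868, 0.342, 0.1028]
tool_rot: [-0.432, 3.111, 0.0]
force: [0.2, -0.4, -0.8]
gripper_width: 0.0855
finger_force: 0.0
```

```bash
python3 cups.py wrist 2>&1 | grep -v slid; python3 -c "
from h import *
print(get_obs()['q'])"
```

```text
clk 27.95 tcp [0.3868 0.342  0.1028] R [[-0.962, -0.272, 0.001], [-0.272, 0.962, 0.0], [-0.001, 0.0, -1.0]] w 0.08548236150485308 F [ 0.1661 -0.3817 -0.7607]
wrist large [(0.89, 1025, 'top', 0.0429, 'fit', [0.4177, 0.1463], 'mec', [417.6, 148.4, 33.7])] [([0.4141, 0.1447, 0.0274], 0.57)]
wrist medium [(0.93, 1167, 'top', 0.0642, 'fit', [0.3853, 0.3437], 'mec', [385.9, 344.1, 28.0])] [([0.3809, 0.3406, 0.0317], 0.56)]
wrist small [(0.79, 469, 'top', 0.082, 'fit', [0.4868, 0.2071], 'mec', [493.9, 183.3, 16.7])] [([0.4947, 0.162, 0.0433], 0.63)]
wrist mat []
mat circ ((418.5348205566406, 144.64889526367188), 45.27091598510742) [0.4066 0.1621 0.0028]
[-0.2853  0.6951 -0.7558  1.9347  0.674   0.7814  0.4197]
```

Emit:
{"fn": "servo_tool", "kwargs": {"rows": [{"tx": 0, "ty": 0.001, "tz": 0.02, "ax": 0, "ay": 0, "az": 0, "claw": 1}, {"tx": 0, "ty": 0.001, "tz": 0.04, "ax": 0, "ay": 0, "az": 0, "claw": 1}, {"tx": 0, "ty": 0.001, "tz": 0.056, "ax": 0, "ay": 0, "az": 0, "claw": 1}, {"tx": 0, "ty": 0.001, "tz": 0.066, "ax": 0, "ay": 0, "az": 0, "claw": 1}, {"tx": 0, "ty": 0.001, "tz": 0.067, "ax": 0, "ay": 0, "az": 0, "claw": 1}, {"tx": 0, "ty": 0.001, "tz": 0.067, "ax": 0, "ay": 0, "az": 0, "claw": 0.8}, {"tx": 0, "ty": 0.001, "tz": 0.067, "ax": 0, "ay": 0, "az": 0, "claw": 0.7}, {"tx": 0, "ty": 0.001, "tz": 0.067, "ax": 0, "ay": 0, "az": 0, "claw": 0.6}, {"tx": 0, "ty": 0.001, "tz": 0.067, "ax": 0, "ay": 0, "az": 0, "claw": 0.4}, {"tx": 0, "ty": 0.001, "tz": 0.067, "ax": 0, "ay": 0, "az": 0, "claw": 0.4}]}}

```text
clock: 29.28
eef_pos: [0.3869, 0.344, 0.0378]
tool_rot: [-0.432, 3.109, 0.003]
force: [-0.5, -0.8, 6.4]
gripper_width: 0.0533
finger_force: 63.7
```

Emit:
{"fn": "servo_tool", "kwargs": {"rows": [{"tx": 0, "ty": 0, "tz": 0, "ax": 0, "ay": 0, "az": 0, "claw": 0.4}, {"tx": 0, "ty": 0, "tz": 0, "ax": 0, "ay": 0, "az": 0, "claw": 0.4}, {"tx": 0, "ty": 0, "tz": -0.015, "ax": 0, "ay": 0, "az": 0, "claw": 0.4}, {"tx": 0, "ty": 0, "tz": -0.035, "ax": 0, "ay": 0, "az": 0, "claw": 0.4}, {"tx": 0, "ty": 0, "tz": -0.055, "ax": 0, "ay": 0, "az": 0, "claw": 0.4}, {"tx": 0, "ty": 0, "tz": -0.07, "ax": 0, "ay": 0, "az": 0, "claw": 0.4}, {"tx": 0, "ty": 0, "tz": -0.07, "ax": 0, "ay": 0, "az": 0, "claw": 0.4}, {"tx": 0, "ty": 0, "tz": -0.07, "ax": 0, "ay": 0, "az": 0, "claw": 0.4}]}}

```text
clock: 29.95
eef_pos: [0.3865, 0.3431, 0.1068]
tool_rot: [-0.431, 3.11, 0.001]
force: [0.6, -0.8, -1.5]
gripper_width: 0.0538
finger_force: 63.5
```

```bash
python3 cups.py scene side wrist 2>&1 | grep -v slid|grep -v mat
```

```text
clk 29.95 tcp [0.3865 0.3431 0.1068] R [[-0.962, -0.272, 0.001], [-0.272, 0.962, 0.001], [-0.001, 0.0, -1.0]] w 0.053847847959294134 F [ 0.5736 -0.7719 -1.4529]
scene large [(0.67, 109, 'top', 0.0447, 'fit', [0.4163, 0.1442], 'mec', [416.2, 145.1, 35.0])] [([0.4172, 0.1435, 0.0245], 0.83), ([0.3849, -0.3428, 0.0015], 0.25)]
scene medium [(0.74, 75, 'top', 0.1341, 'fit', [0.3832, 0.3428], 'mec', [380.0, 340.1, 27.8])] [([0.382, 0.3405, 0.1019], 0.92)]
scene small [(0.65, 65, 'top', 0.0896, 'fit', [0.4958, 0.1667], 'mec', [451.0, 212.3, 86.7])] [([0.4936, 0.1673, 0.0402], 0.8)]
side large [(0.9, 64, 'top', 0.044, 'fit', [0.4194, 0.1429], 'mec', [419.8, 142.5, 34.7]), (0.44, 310, 'top', 0.0155, 'fit', [0.4837, -0.0779], 'mec', [478.6, -66.4, 122.2])] [([0.4201, 0.1427, 0.0289], 0.56)]
side medium [(0.6, 9, 'top', 0.1546, 'fit', [0.4347, 0.3219], 'mec', [409.5, 318.7, 10.3])] [([0.3842, 0.341, 0.0979], 0.71), ([0.4756, -0.0641, 0.0055], 0.59)]
side small [(0.6, 51, 'top', 0.0889, 'fit', [0.4994, 0.1649], 'mec', [499.2, 165.5, 22.7]), (0.24, 28, 'top', 0.0484, 'fit', [0.4251, -0.0177], 'mec', [443.3, -20.2, 15.2])] [([0.4987, 0.163, 0.0454], 0.74)]
wrist large [(0.91, 1011, 'top', 0.0429, 'fit', [0.4177, 0.1464], 'mec', [417.8, 148.1, 33.8])] [([0.4152, 0.1457, 0.0268], 0.89)]
wrist medium [(0.66, 2951, 'top', 0.1328, 'fit', [0.3845, 0.3438], 'mec', [385.6, 344.0, 28.4])] [([0.3791, 0.3431, 0.0983], 0.71)]
wrist small [(0.76, 479, 'top', 0.0842, 'fit', [0.4873, 0.2071], 'mec', [494.1, 182.8, 16.0])] [([0.4974, 0.1624, 0.0459], 0.94)]
```

Emit:
{"fn": "servo_tool", "kwargs": {"rows": [{"tx": 0.003, "ty": -0.028, "tz": 0, "ax": 0, "ay": 0, "az": 0, "claw": 0.4}, {"tx": 0.006, "ty": -0.056, "tz": 0, "ax": 0, "ay": 0, "az": 0, "claw": 0.4}, {"tx": 0.009, "ty": -0.084, "tz": 0, "ax": 0, "ay": 0, "az": 0, "claw": 0.4}, {"tx": 0.012, "ty": -0.112, "tz": 0, "ax": 0, "ay": 0, "az": 0, "claw": 0.4}, {"tx": 0.015, "ty": -0.14, "tz": 0, "ax": 0, "ay": 0, "az": 0, "claw": 0.4}, {"tx": 0.018, "ty": -0.165, "tz": 0, "ax": 0, "ay": 0, "az": 0, "claw": 0.4}, {"tx": 0.021, "ty": -0.188, "tz": 0, "ax": 0, "ay": 0, "az": 0, "claw": 0.4}, {"tx": 0.022, "ty": -0.2, "tz": 0, "ax": 0, "ay": 0, "az": 0, "claw": 0.4}, {"tx": 0.022, "ty": -0.2, "tz": 0.01, "ax": 0, "ay": 0, "az": 0, "claw": 0.4}, {"tx": 0.022, "ty": -0.2, "tz": 0.015, "ax": 0, "ay": 0, "az": 0, "claw": 0.4}]}}

```text
clock: 32.28
eef_pos: [0.4197, 0.1443, 0.0907]
tool_rot: [-0.429, 3.112, 0.001]
force: [-0.4, 0.2, -1.4]
gripper_width: 0.0539
finger_force: 63.6
```

Emit:
{"fn": "servo_tool", "kwargs": {"rows": [{"tx": 0, "ty": 0, "tz": 0, "ax": 0, "ay": 0, "az": 0, "claw": 0.4}, {"tx": 0, "ty": 0, "tz": 0, "ax": 0, "ay": 0, "az": 0, "claw": 0.4}]}}

```text
clock: 32.45
eef_pos: [0.419, 0.1462, 0.091]
tool_rot: [0.436, -3.11, -0.002]
force: [-0.2, 0.6, -0.8]
gripper_width: 0.0537
finger_force: 63.6
```

```bash
python3 cups.py scene side wrist 2>&1 | grep -v slid|grep -v mat; python3 -c "
import cv2,numpy as np
a=cv2.imread('pics/last_scene.png')[200:310,180:310];b=cv2.imread('pics/last_side.png')[90:190,220:340];w=cv2.imread('pics/last_wrist.png')
cv2.imwrite('pics/n1.png',np.hstack([cv2.resize(a,(400,340)),cv2.resize(w,(400,340))]))"
```

```text
clk 32.45 tcp [0.419  0.1462 0.091 ] R [[-0.961, -0.275, -0.001], [-0.275, 0.961, 0.001], [0.001, 0.001, -1.0]] w 0.05367627794688927 F [-0.1658  0.6242 -0.7587]
scene large [(0.49, 59, 'top', 0.0455, 'fit', [0.4166, 0.1437], 'mec', [412.4, 147.7, 32.8])] [([0.4129, 0.1445, 0.0863], 0.64)]
scene medium [(0.6, 47, 'top', 0.1186, 'fit', [0.4164, 0.1463], 'mec', [410.1, 142.6, 27.3]), (0.53, 124, 'top', 0.0231, 'fit', [0.4263, -0.2439], 'mec', [426.5, -244.7, 29.9])] [([0.414, 0.1437, 0.0855], 0.9)]
scene small [(0.83, 75, 'top', 0.0897, 'fit', [0.4959, 0.1668], 'mec', [496.8, 167.4, 23.2])] [([0.4971, 0.1672, 0.0414], 0.88)]
side large [(0.57, 32, 'top', 0.044, 'fit', [0.4195, 0.1431], 'mec', [424.8, 135.1, 30.6])] [([0.4228, 0.1438, 0.0252], 0.77)]
side medium [(0.55, 29, 'top', 0.1177, 'fit', [0.4198, 0.1426], 'mec', [426.4, 146.4, 26.5])] [([0.4188, 0.144, 0.0839], 0.53)]
side small [(0.74, 49, 'top', 0.0881, 'fit', [0.4991, 0.1651], 'mec', [497.5, 163.0, 24.0])] [([0.4968, 0.1661, 0.0429], 0.77)]
wrist large [] []
wrist medium [(0.62, 2936, 'top', 0.1178, 'fit', [0.4178, 0.1454], 'mec', [418.7, 146.1, 28.5]), (0.39, 940, 'top', 0.05, 'fit', [0.4143, -0.0111], 'mec', [439.4, -15.1, 18.4])] []
wrist small [(0.56, 22, 'top', 0.1174, 'fit', [0.4274, 0.1516], 'mec', [427.3, 148.9, 19.8])] [([0.4163, 0.1447, 0.0859], 0.33)]
```

View pics/n1.png

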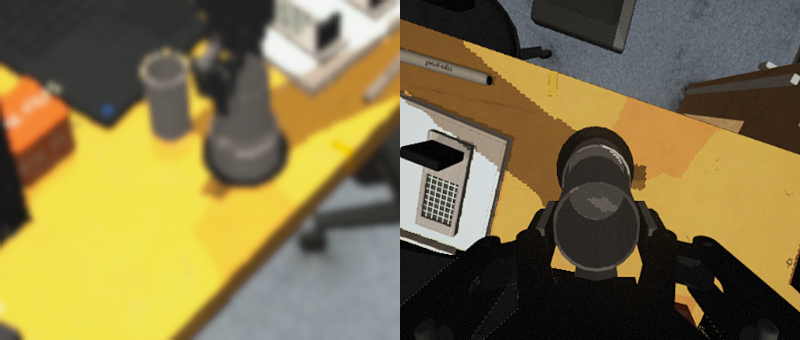

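The medium cup is held upright over the large one and aligned within about 1 mm. I lower it.

Emit:
{"fn": "servo_tool", "kwargs": {"rows": [{"tx": 0, "ty": 0, "tz": 0.008, "ax": 0, "ay": 0, "az": 0, "claw": 0.4}, {"tx": 0, "ty": 0, "tz": 0.016, "ax": 0, "ay": 0, "az": 0, "claw": 0.4}, {"tx": 0, "ty": 0, "tz": 0.024, "ax": 0, "ay": 0, "az": 0, "claw": 0.4}, {"tx": 0, "ty": 0, "tz": 0.028, "ax": 0, "ay": 0, "az": 0, "claw": 0.4}, {"tx": 0, "ty": 0, "tz": 0.028, "ax": 0, "ay": 0, "az": 0, "claw": 0.4}]}}

```text
clock: 34.37
eef_pos: [0.4187, 0.1443, 0.0621]
tool_rot: [0.433, -3.109, 0.001]
force: [-0.2, -0.4, -1.0]
gripper_width: 0.0538
finger_force: 63.6
```

Emit:
{"fn": "servo_tool", "kwargs": {"rows": [{"tx": 0, "ty": 0, "tz": 0.006, "ax": 0, "ay": 0, "az": 0, "claw": 0.4}, {"tx": 0, "ty": 0, "tz": 0.012, "ax": 0, "ay": 0, "az": 0, "claw": 0.4}, {"tx": 0, "ty": 0, "tz": 0.0165, "ax": 0, "ay": 0, "az": 0, "claw": 0.4}, {"tx": 0, "ty": 0, "tz": 0.0165, "ax": 0, "ay": 0, "az": 0, "claw": 0.4}]}}

```text
clock: 34.7
eef_pos: [0.4194, 0.1446, 0.0462]
tool_rot: [0.432, -3.111, 0.0]
force: [0.4, 0.0, -1.0]
gripper_width: 0.0534
finger_force: 63.6
```

Emit:
{"fn": "servo_tool", "kwargs": {"rows": [{"tx": 0, "ty": 0, "tz": 0, "ax": 0, "ay": 0, "az": 0, "claw": 0.75}, {"tx": 0, "ty": 0, "tz": 0, "ax": 0, "ay": 0, "az": 0, "claw": 0.85}, {"tx": 0, "ty": 0, "tz": 0, "ax": 0, "ay": 0, "az": 0, "claw": 0.85}, {"tx": 0, "ty": 0, "tz": 0, "ax": 0, "ay": 0, "az": 0, "claw": 0.85}, {"tx": 0, "ty": 0, "tz": -0.02, "ax": 0, "ay": 0, "az": 0, "claw": 0.85}, {"tx": 0, "ty": 0, "tz": -0.05, "ax": 0, "ay": 0, "az": 0, "claw": 0.85}, {"tx": 0, "ty": 0, "tz": -0.08, "ax": 0, "ay": 0, "az": 0, "claw": 0.85}, {"tx": 0, "ty": 0, "tz": -0.11, "ax": 0, "ay": 0, "az": 0, "claw": 0.85}, {"tx": 0, "ty": 0, "tz": -0.14, "ax": 0, "ay": 0, "az": 0, "claw": 0.85}, {"tx": 0, "ty": 0, "tz": -0.16, "ax": 0, "ay": 0, "az": 0, "claw": 0.85}]}}

```text
clock: 35.53
eef_pos: [0.42, 0.1453, 0.2095]
tool_rot: [-0.432, 3.108, 0.001]
force: [0.3, -0.2, 0.1]
gripper_width: 0.0728
finger_force: 0.0
```

```bash
python3 cups.py scene wrist 2>&1 | grep -v slid
```

```text
clk 35.53 tcp [0.42   0.1453 0.2095] R [[-0.962, -0.273, 0.003], [-0.273, 0.962, 0.001], [-0.003, 0.0, -1.0]] w 0.07281187186160853 F [ 0.2963 -0.2173  0.1457]
scene large [(0.5, 48, 'top', 0.0447, 'fit', [0.3723, 0.1802], 'mec', [406.7, 154.0, 29.6])] [([0.4162, 0.1396, 0.0221], 0.72)]
scene medium [(0.62, 92, 'top', 0.0732, 'fit', [0.4169, 0.1443], 'mec', [416.8, 143.7, 28.5])] [([0.4137, 0.1449, 0.0419], 0.83)]
scene small [(0.74, 71, 'top', 0.0898, 'fit', [0.4957, 0.1671], 'mec', [496.2, 166.3, 23.4]), (0.52, 26, 'top', 0.0514, 'fit', [0.4135, -0.0979], 'mec', [428.9, -100.8, 16.0])] [([0.4968, 0.1691, 0.0427], 0.72)]
scene mat [([0.4153, 0.1453, 0.0031], 0.52)]
mat circ ((416.70635986328125, 145.0634765625), 44.491363525390625) [0.4023 0.1575 0.0042]
wrist large [(0.86, 218, 'top', 0.0438, 'fit', [0.4183, 0.1458], 'mec', [415.8, 145.2, 32.5])] []
wrist medium [(0.83, 486, 'top', 0.0724, 'fit', [0.418, 0.1455], 'mec', [418.5, 145.7, 27.9])] [([0.4142, 0.1423, 0.0384], 0.8)]
wrist small [(0.74, 469, 'top', 0.0882, 'fit', [0.4971, 0.1679], 'mec', [497.8, 168.1, 22.1]), (0.48, 466, 'top', 0.0724, 'fit', [0.4193, 0.146], 'mec', [418.4, 145.5, 27.8])] [([0.4972, 0.1647, 0.0433], 0.84)]
wrist mat []
mat circ ((419.0125732421875, 144.2731170654297), 45.490684509277344) [0.3999 0.135  0.0029]
```

View pics/last_wrist.png

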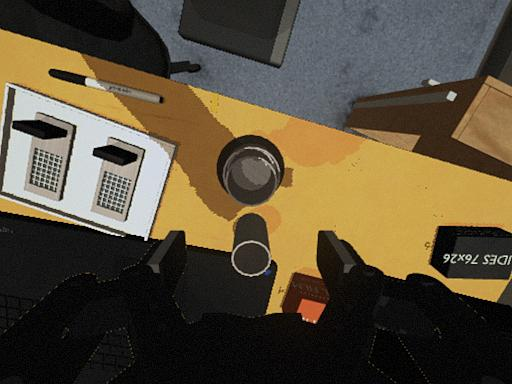

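The medium cup is seated in the large one (252,172), and the small one stands at (252,257). Before descending I check the clearance around it.

```bash
python3 - <<'E'
from h import *
o,R=st();c0=np.array([.497,.167,0])
for n in("wrist","side","scene"):
    c=capture(n);P,m=cloud(c);T=(P-c0)@R
    s=m&(abs(T[...,0])<.03)&(abs(T[...,1])<.065)&(np.hypot(T[...,0],T[...,1])>.028)&(P[...,2]<.16)
    q=P[s];t=T[s];i=q[:,2].argsort()[-5:];print(n,len(q),q[i],t[i,:2])
E
```

```text
clk 36.53 tcp [0.4195 0.1447 0.2069] R [[-0.962, -0.273, 0.0], [-0.273, 0.962, 0.0], [-0.0, 0.0, -1.0]] w 0.07269060026177607 F [ 0.0292 -0.6246 -0.3012]
wrist 2348 [[0.4977 0.1345 0.002 ]
 [0.5192 0.1138 0.0022]
 [0.4968 0.2206 0.0024]
 [0.479  0.1885 0.0025]
 [0.5028 0.1043 0.0028]] [[ 0.0082 -0.0315]
 [-0.0069 -0.0572]
 [-0.0144  0.0516]
 [ 0.0114  0.0256]
 [ 0.0115 -0.0619]]
side 284 [[0.4802 0.1186 0.0049]
 [0.4875 0.1395 0.0054]
 [0.5234 0.1396 0.0054]
 [0.5128 0.1262 0.0059]
 [0.487  0.0991 0.0082]] [[ 0.0293 -0.042 ]
 [ 0.0166 -0.0239]
 [-0.0179 -0.0336]
 [-0.0041 -0.0435]
 [ 0.0282 -0.0626]]
scene 588 [[0.4663 0.1889 0.0051]
 [0.4645 0.1776 0.0052]
 [0.4818 0.212  0.0054]
 [0.4949 0.1037 0.0055]
 [0.4917 0.1071 0.006 ]] [[ 0.0235  0.0294]
 [ 0.0284  0.019 ]
 [ 0.0023  0.0474]
 [ 0.0193 -0.0603]
 [ 0.0214 -0.0562]]
```

Emit:
{"fn": "servo_tool", "kwargs": {"rows": [{"tx": -0.03, "ty": 0, "tz": 0, "ax": 0, "ay": 0, "az": 0, "claw": 0.8}, {"tx": -0.055, "ty": 0, "tz": 0, "ax": 0, "ay": 0, "az": 0, "claw": 0.8}, {"tx": -0.075, "ty": 0, "tz": 0.01, "ax": 0, "ay": 0, "az": 0, "claw": 0.8}, {"tx": -0.0805, "ty": 0, "tz": 0.03, "ax": 0, "ay": 0, "az": 0, "claw": 0.8}, {"tx": -0.0805, "ty": 0, "tz": 0.06, "ax": 0, "ay": 0, "az": 0, "claw": 0.8}, {"tx": -0.0805, "ty": 0, "tz": 0.08, "ax": 0, "ay": 0, "az": 0, "claw": 0.8}, {"tx": -0.0805, "ty": 0, "tz": 0.09, "ax": 0, "ay": 0, "az": 0, "claw": 0.8}, {"tx": -0.0805, "ty": 0, "tz": 0.09, "ax": 0, "ay": 0, "az": 0, "claw": 0.8}]}}

```text
clock: 37.35
eef_pos: [0.4957, 0.1658, 0.1148]
tool_rot: [0.432, -3.107, 0.002]
force: [0.3, 0.5, -0.6]
gripper_width: 0.0682
finger_force: 0.0
```

```bash
python3 cups.py wrist 2>&1 | grep -v slid
```

```text
clk 37.35 tcp [0.4957 0.1658 0.1148] R [[-0.962, -0.273, -0.004], [-0.273, 0.962, -0.002], [0.005, -0.0, -1.0]] w 0.06817166160901918 F [ 0.2655  0.5072 -0.5606]
wrist large [(0.81, 398, 'top', 0.0441, 'fit', [0.4176, 0.1453], 'mec', [418.4, 145.4, 33.7])] []
wrist medium [(0.66, 1286, 'top', 0.0724, 'fit', [0.419, 0.1454], 'mec', [418.6, 145.3, 27.8])] []
wrist small [(0.92, 1005, 'top', 0.0883, 'fit', [0.4972, 0.1676], 'mec', [497.8, 167.8, 21.9]), (0.71, 256, 'top', 0.0441, 'fit', [0.4311, 0.1486], 'mec', [421.5, 146.5, 33.1])] [([0.494, 0.1656, 0.0456], 0.72)]
wrist mat []
mat circ ((418.9439697265625, 144.29437255859375), 44.8764533996582) [0.4329 0.1394 0.0029]
```

Emit:
{"fn": "servo_tool", "kwargs": {"rows": [{"tx": -0.0015, "ty": 0.001, "tz": 0.02, "ax": 0, "ay": 0, "az": 0, "claw": 0.8}, {"tx": -0.0015, "ty": 0.001, "tz": 0.04, "ax": 0, "ay": 0, "az": 0, "claw": 0.8}, {"tx": -0.0015, "ty": 0.001, "tz": 0.053, "ax": 0, "ay": 0, "az": 0, "claw": 0.8}, {"tx": -0.0015, "ty": 0.001, "tz": 0.053, "ax": 0, "ay": 0, "az": 0, "claw": 0.8}, {"tx": -0.0015, "ty": 0.001, "tz": 0.053, "ax": 0, "ay": 0, "az": 0, "claw": 0.65}, {"tx": -0.0015, "ty": 0.001, "tz": 0.053, "ax": 0, "ay": 0, "az": 0, "claw": 0.55}, {"tx": -0.0015, "ty": 0.001, "tz": 0.053, "ax": 0, "ay": 0, "az": 0, "claw": 0.45}, {"tx": -0.0015, "ty": 0.001, "tz": 0.053, "ax": 0, "ay": 0, "az": 0, "claw": 0.3}, {"tx": -0.0015, "ty": 0.001, "tz": 0.053, "ax": 0, "ay": 0, "az": 0, "claw": 0.3}, {"tx": -0.0015, "ty": 0.001, "tz": 0.053, "ax": 0, "ay": 0, "az": 0, "claw": 0.3}]}}

```text
clock: 38.68
eef_pos: [0.499, 0.1683, 0.0652]
tool_rot: [-0.432, 3.109, 0.0]
force: [-0.5, -0.7, 6.6]
gripper_width: 0.0419
finger_force: 60.9
```

Emit:
{"fn": "servo_tool", "kwargs": {"rows": [{"tx": 0, "ty": 0, "tz": 0, "ax": 0, "ay": 0, "az": 0, "claw": 0.3}, {"tx": 0, "ty": 0, "tz": -0.015, "ax": 0, "ay": 0, "az": 0, "claw": 0.3}, {"tx": 0, "ty": 0, "tz": -0.035, "ax": 0, "ay": 0, "az": 0, "claw": 0.3}, {"tx": 0, "ty": 0, "tz": -0.06, "ax": 0, "ay": 0, "az": 0, "claw": 0.3}, {"tx": 0, "ty": 0, "tz": -0.085, "ax": 0, "ay": 0, "az": 0, "claw": 0.3}, {"tx": 0, "ty": 0, "tz": -0.1, "ax": 0, "ay": 0, "az": 0, "claw": 0.3}, {"tx": 0, "ty": 0, "tz": -0.1, "ax": 0, "ay": 0, "az": 0, "claw": 0.3}, {"tx": 0, "ty": 0, "tz": -0.1, "ax": 0, "ay": 0, "az": 0, "claw": 0.3}]}}

```text
clock: 39.35
eef_pos: [0.4983, 0.1679, 0.1643]
tool_rot: [-0.432, 3.11, 0.0]
force: [0.1, -0.3, -0.6]
gripper_width: 0.0418
finger_force: 61.1
```

```bash
python3 cups.py scene wrist side 2>&1 | grep -v slid
```

```text
clk 39.35 tcp [0.4983 0.1679 0.1643] R [[-0.962, -0.272, 0.001], [-0.272, 0.962, 0.0], [-0.001, -0.0, -1.0]] w 0.04181856319827299 F [ 0.0825 -0.3312 -0.6241]
scene large [(0.69, 45, 'top', 0.0451, 'fit', [0.3719, 0.1817], 'mec', [406.9, 153.7, 29.7])] []
scene medium [(0.68, 88, 'top', 0.0737, 'fit', [0.4166, 0.1441], 'mec', [416.5, 144.0, 28.7]), (0.49, 412, 'top', 0.0501, 'fit', [0.6535, -0.3233], 'mec', [654.9, -328.3, 99.0])] [([0.4169, 0.1415, 0.0419], 0.75)]
scene small [(0.78, 43, 'top', 0.1875, 'fit', [0.4955, 0.1688], 'mec', [492.6, 165.6, 22.5])] [([0.4935, 0.1677, 0.1403], 0.86)]
scene mat [([0.4146, 0.1429, 0.0002], 0.63), ([0.4775, -0.0615, 0.0019], 0.5)]
mat circ ((413.4151916503906, 144.23416137695312), 42.745296478271484) [0.398  0.1546 0.0046]
wrist large [(0.92, 342, 'top', 0.044, 'fit', [0.4176, 0.1453], 'mec', [418.9, 146.1, 33.4])] []
wrist medium [(0.91, 791, 'top', 0.0725, 'fit', [0.4189, 0.1456], 'mec', [418.8, 145.4, 27.8])] [([0.4143, 0.1427, 0.0391], 0.9)]
wrist small [(0.61, 2110, 'top', 0.1868, 'fit', [0.4959, 0.1687], 'mec', [496.6, 169.0, 22.2]), (0.36, 512, 'top', 0.0501, 'fit', [0.4223, -0.0111], 'mec', [440.2, -14.6, 18.0])] [([0.4964, 0.1628, 0.1428], 0.89)]
wrist mat []
mat circ ((419.04888916015625, 144.06317138671875), 45.755271911621094) [0.4274 0.1407 0.0028]
side large [(0.63, 1251, 'top', 0.0475, 'fit', [0.6559, -0.3334], 'mec', [654.5, -331.1, 98.2]), (0.51, 29, 'top', 0.0434, 'fit', [0.4611, 0.1025], 'mec', [422.6, 136.8, 32.0])] [([0.4971, 0.1632, 0.1422], 0.73), ([0.4165, 0.1429, 0.0263], 0.55)]
side medium [(0.79, 56, 'top', 0.0726, 'fit', [0.4199, 0.1429], 'mec', [421.3, 143.1, 29.3])] [([0.4179, 0.144, 0.0373], 0.76)]
side small [(0.54, 27, 'top', 0.1862, 'fit', [0.4977, 0.1656], 'mec', [509.5, 166.5, 25.2])] []
side mat [([0.4204, 0.1432, -0.0001], 0.5)]
mat circ ((421.6463928222656, 141.73785400390625), 43.17639923095703) [0.4362 0.1291 0.0021]
```

Emit:
{"fn": "servo_tool", "kwargs": {"rows": [{"tx": 0.02, "ty": 0, "tz": 0, "ax": 0, "ay": 0, "az": 0, "claw": 0.3}, {"tx": 0.04, "ty": -0.0005, "tz": 0, "ax": 0, "ay": 0, "az": 0, "claw": 0.3}, {"tx": 0.06, "ty": -0.001, "tz": 0, "ax": 0, "ay": 0, "az": 0, "claw": 0.3}, {"tx": 0.075, "ty": -0.0013, "tz": 0, "ax": 0, "ay": 0, "az": 0, "claw": 0.3}, {"tx": 0.0812, "ty": -0.0013, "tz": 0, "ax": 0, "ay": 0, "az": 0, "claw": 0.3}, {"tx": 0.0812, "ty": -0.0013, "tz": 0.01, "ax": 0, "ay": 0, "az": 0, "claw": 0.3}, {"tx": 0.0812, "ty": -0.0013, "tz": 0.015, "ax": 0, "ay": 0, "az": 0, "claw": 0.3}, {"tx": 0.0812, "ty": -0.0013, "tz": 0.015, "ax": 0, "ay": 0, "az": 0, "claw": 0.3}, {"tx": 0.0812, "ty": -0.0013, "tz": 0.015, "ax": 0, "ay": 0, "az": 0, "claw": 0.3}]}}

```text
clock: 41.6
eef_pos: [0.4211, 0.1449, 0.1483]
tool_rot: [0.432, -3.111, -0.001]
force: [-0.7, 0.4, -1.2]
gripper_width: 0.042
finger_force: 61.1
```

```bash
python3 cups.py scene wrist side 2>&1 | grep -v slid|grep -v mat
```

```text
clk 41.6 tcp [0.4211 0.1449 0.1483] R [[-0.962, -0.272, -0.001], [-0.272, 0.962, 0.001], [0.0, 0.001, -1.0]] w 0.042038007501759615 F [-0.6765  0.4215 -1.2135]
scene large [(0.72, 143, 'top', 0.0234, 'fit', [0.4322, -0.2408], 'mec', [426.9, -244.7, 32.3]), (0.6, 57, 'top', 0.0448, 'fit', [0.4161, 0.1439], 'mec', [415.5, 145.4, 33.7])] [([0.417, 0.1414, 0.0196], 0.73)]
scene medium [(0.78, 47, 'top', 0.074, 'fit', [0.3834, 0.1734], 'mec', [413.6, 147.1, 26.2])] [([0.4143, 0.1431, 0.0395], 0.68)]
scene small [(0.86, 37, 'top', 0.1708, 'fit', [0.4181, 0.1455], 'mec', [414.7, 143.9, 21.5]), (0.46, 52, 'top', 0.0761, 'fit', [0.4126, 0.1491], 'mec', [415.4, 144.8, 27.9])] [([0.4174, 0.1435, 0.123], 0.63), ([0.4783, -0.0606, 0.0045], 0.63)]
wrist large [(0.62, 365, 'top', 0.0439, 'fit', [0.4181, 0.1456], 'mec', [417.8, 145.6, 33.7])] []
wrist medium [(0.83, 377, 'top', 0.0727, 'fit', [0.4185, 0.1454], 'mec', [416.2, 145.5, 27.3])] [([0.4157, 0.1425, 0.0407], 0.61)]
wrist small [(0.71, 2063, 'top', 0.1723, 'fit', [0.4183, 0.1453], 'mec', [419.0, 145.4, 22.1])] [([0.4182, 0.1415, 0.1267], 0.94)]
side large [(0.64, 38, 'top', 0.0457, 'fit', [0.4193, 0.144], 'mec', [420.3, 141.3, 33.9])] [([0.4192, 0.1409, 0.0246], 0.69)]
side medium [(0.71, 15, 'top', 0.0898, 'fit', [0.4468, 0.1097], 'mec', [427.0, 137.5, 20.3])] [([0.419, 0.1428, 0.0365], 0.68), ([0.6225, -0.3187, -0.0016], 0.15)]
side small [(0.53, 26, 'top', 0.1713, 'fit', [0.4203, 0.1416], 'mec', [427.7, 141.2, 24.2])] [([0.4184, 0.1456, 0.1313], 0.68)]
```

View pics/last_wrist.png

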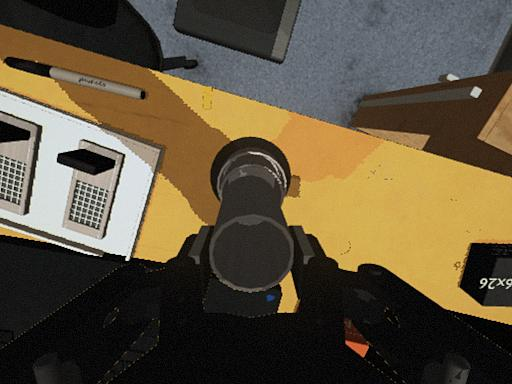

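The small cup (252,250) is over the nested pair and aligned within 1 mm. I lower it.

Emit:
{"fn": "servo_tool", "kwargs": {"rows": [{"tx": 0, "ty": 0, "tz": 0.008, "ax": 0, "ay": 0, "az": 0, "claw": 0.3}, {"tx": 0, "ty": 0, "tz": 0.016, "ax": 0, "ay": 0, "az": 0, "claw": 0.3}, {"tx": 0, "ty": 0, "tz": 0.024, "ax": 0, "ay": 0, "az": 0, "claw": 0.3}, {"tx": 0, "ty": 0, "tz": 0.03, "ax": 0, "ay": 0, "az": 0, "claw": 0.3}, {"tx": 0, "ty": 0, "tz": 0.03, "ax": 0, "ay": 0, "az": 0, "claw": 0.3}]}}

```text
clock: 43.52
eef_pos: [0.4194, 0.144, 0.1172]
tool_rot: [0.432, -3.108, 0.001]
force: [0.1, -0.3, -1.2]
gripper_width: 0.042
finger_force: 61.1
```

Emit:
{"fn": "servo_tool", "kwargs": {"rows": [{"tx": 0, "ty": 0, "tz": 0.008, "ax": 0, "ay": 0, "az": 0, "claw": 0.3}, {"tx": 0, "ty": 0, "tz": 0.016, "ax": 0, "ay": 0, "az": 0, "claw": 0.3}, {"tx": 0, "ty": 0, "tz": 0.024, "ax": 0, "ay": 0, "az": 0, "claw": 0.3}, {"tx": 0, "ty": 0, "tz": 0.032, "ax": 0, "ay": 0, "az": 0, "claw": 0.3}, {"tx": 0, "ty": 0, "tz": 0.037, "ax": 0, "ay": 0, "az": 0, "claw": 0.3}, {"tx": 0, "ty": 0, "tz": 0.039, "ax": 0, "ay": 0, "az": 0, "claw": 0.3}, {"tx": 0, "ty": 0, "tz": 0.039, "ax": 0, "ay": 0, "az": 0, "claw": 0.3}]}}

```text
clock: 44.1
eef_pos: [0.4201, 0.1445, 0.0793]
tool_rot: [0.432, -3.111, 0.0]
force: [-0.5, -0.3, -0.8]
gripper_width: 0.0423
finger_force: 61.1
```

Emit:
{"fn": "servo_tool", "kwargs": {"rows": [{"tx": 0, "ty": 0, "tz": 0, "ax": 0, "ay": 0, "az": 0, "claw": 0.6}, {"tx": 0, "ty": 0, "tz": 0, "ax": 0, "ay": 0, "az": 0, "claw": 0.75}, {"tx": 0, "ty": 0, "tz": 0, "ax": 0, "ay": 0, "az": 0, "claw": 0.8}, {"tx": 0, "ty": 0, "tz": 0, "ax": 0, "ay": 0, "az": 0, "claw": 0.8}, {"tx": 0, "ty": 0, "tz": -0.02, "ax": 0, "ay": 0, "az": 0, "claw": 0.8}, {"tx": 0, "ty": 0, "tz": -0.05, "ax": 0, "ay": 0, "az": 0, "claw": 0.8}, {"tx": 0, "ty": 0, "tz": -0.08, "ax": 0, "ay": 0, "az": 0, "claw": 0.8}, {"tx": 0, "ty": 0, "tz": -0.11, "ax": 0, "ay": 0, "az": 0, "claw": 0.8}, {"tx": 0, "ty": 0, "tz": -0.14, "ax": 0, "ay": 0, "az": 0, "claw": 0.8}, {"tx": 0, "ty": 0, "tz": -0.14, "ax": 0, "ay": 0, "az": 0, "claw": 0.8}]}}

```text
clock: 44.93
eef_pos: [0.4231, 0.147, 0.2249]
tool_rot: [-0.431, 3.101, 0.004]
force: [-0.1, -0.3, -0.5]
gripper_width: 0.068
finger_force: 0.0
```

```bash
python3 cups.py scene wrist side; python3 -c "
import cv2,numpy as np
a=cv2.imread('pics/last_side.png')[100:330,100:340];w=cv2.imread('pics/last_wrist.png')
cv2.imwrite('pics/n2.png',np.hstack([cv2.resize(a,(400,380)),cv2.resize(w,(400,380))]))"
```

```text
clk 44.93 tcp [0.4231 0.147  0.2249] R [[-0.962, -0.272, 0.01], [-0.272, 0.962, 0.004], [-0.011, 0.001, -1.0]] w 0.06803132099338192 F [-0.0912 -0.3347 -0.5277]
scene large [(0.47, 47, 'top', 0.046, 'fit', [0.3757, 0.1822], 'mec', [406.6, 151.4, 31.6])] [([0.4137, 0.1439, 0.0537], 0.47)]
scene medium [(0.62, 40, 'top', 0.0743, 'fit', [0.3876, 0.1806], 'mec', [414.2, 149.0, 25.3])] [([0.415, 0.1429, 0.0402], 0.73), ([0.6178, -0.3162, 0.0059], 0.59)]
scene small [(0.67, 70, 'top', 0.1032, 'fit', [0.4173, 0.1431], 'mec', [417.7, 142.1, 23.0])] [([0.419, 0.1454, 0.0539], 0.48)]
scene mat [([0.4158, 0.1454, 0.0044], 0.67)]
mat circ ((417.98638916015625, 146.42430114746094), 46.992706298828125) [0.4044 0.1582 0.0044]
scene slid []
wrist large [(0.88, 207, 'top', 0.044, 'fit', [0.4183, 0.1458], 'mec', [415.8, 145.8, 33.4])] []
wrist medium [(0.78, 262, 'top', 0.0731, 'fit', [0.4186, 0.1454], 'mec', [418.5, 145.6, 27.8])] []
wrist small [(0.88, 415, 'top', 0.1014, 'fit', [0.4188, 0.1439], 'mec', [419.2, 144.0, 21.8])] [([0.418, 0.1363, 0.0566], 0.81)]
wrist mat []
mat circ ((416.414489746093
[... 199 characters left out ...]
.8])] [([0.4179, 0.1427, 0.0375], 0.6), ([0.4211, 0.1417, 0.0242], 0.49)]
side medium [(0.69, 39, 'top', 0.0737, 'fit', [0.4467, 0.1063], 'mec', [425.2, 137.7, 25.0])] [([0.4181, 0.1442, 0.0369], 0.61)]
side small [(0.59, 53, 'top', 0.1018, 'fit', [0.4211, 0.1418], 'mec', [421.1, 142.2, 23.6]), (0.47, 221, 'top', 0.0218, 'fit', [0.4285, -0.2467], 'mec', [427.6, -247.2, 30.9])] [([0.4172, 0.141, 0.0569], 0.69), ([0.4755, -0.1094, 0.0061], 0.18)]
side mat [([0.417, 0.1441, 0.0033], 0.54), ([0.4749, -0.064, 0.0072], 0.35)]
mat circ ((422.8988342285156, 140.67559814453125), 42.745323181152344) [0.4378 0.1267 0.0021]
side slid [([0.4699, -0.1098, 0.0104], 0.83), ([0.4206, 0.1427, -0.0016], 0.35)]
```

View pics/n2.png

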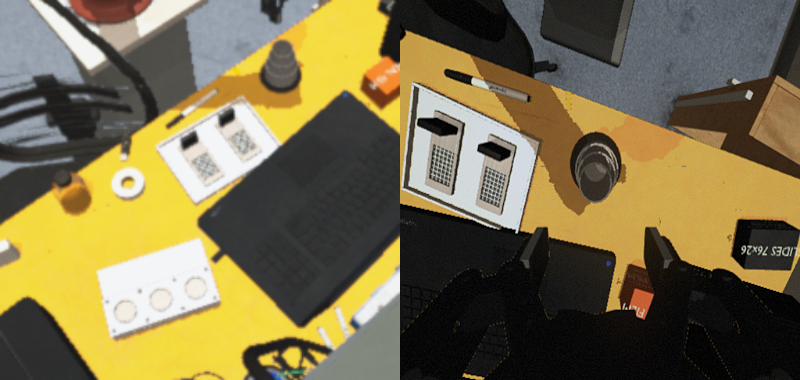

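The final picture shows the cassette empty, both sliders lying flat in the tray, and the three cups nested on the mat with rims at 43, 73 and 101 mm. I hand in.

Emit:
{"fn": "servo_tool", "kwargs": {"rows": [{"tx": 0, "ty": 0, "tz": 0, "ax": 0, "ay": 0, "az": 0, "claw": 0.8}, {"tx": 0, "ty": 0, "tz": 0, "ax": 0, "ay": 0, "az": 0, "claw": 0.8}, {"tx": 0, "ty": 0, "tz": 0, "ax": 0, "ay": 0, "az": 0, "claw": 0.8}]}}

```text
clock: 46.68
eef_pos: [0.4204, 0.1446, 0.2198]
tool_rot: [-0.432, 3.112, 0.0]
force: [-0.8, 0.4, 0.3]
gripper_width: 0.0688
finger_force: 0.0
```

```bash
python3 -c "
from rig import *
print(sign_off())"
```

```text
the job is handed in; nothing more can be done
None
```

I handed the job in at about 47 s: both sliders that were in the cassette (right and left; the middle channel was empty) lie flat, tab up, in the wash tray, and the three cups stand nested in size order on the mat; the hand-in gave no verdict.

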